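# Tip the cooling plate up against the test fixture's fence and lock it

### The job

The orange relay is in the way, so first put it into the empty black tray. Then slide the aluminium plate with the thick grip tab along the bench, tab trailing, until its straight edge meets the middle of the grey fixture's fence and, keeping that edge down on the bench all the while, tip the plate up on it until it leans back flat against the fence, and let go. Last, swing the steel cam arm fully round across the front of the plate to lock it in, and leave everything else on the bench where it is.

Things in the scene. Friction and masses are not known exactly. Their poses are not given: they have to be found in the camera images.
- fixture: Fixed grey plastic test fixture on an aluminium rail. Origin on the bench, mid bottom line of the fence's front face. x points level into the fence (push direction), y along it, z up. Fence face: 120 mm wide, 80 mm tall, leaning back (towards +x) 10 degrees from x = 0 on the bench. Behind it: gussets, carriage and rail, 240 mm long in y, x 26 to 82 mm, up to 65 mm high.
- cam (a joint): Angle (rad) of the steel cam arm with chrome key, turning about the upright cam post. 0: the arm points away from the fence (fixture -x), beside the plate's lane; grows clockwise seen from above; 1.57, its stop: the arm lies along fixture +y across the front of the standing plate. Range -0.6 to 1.57; friction about 0.05 N m, it stays where left.
- cam_pivot (a point): On the cam's axis at the arm's underside, 70 mm above the bench, at fixture x -6, y -75 mm. Below: 18 mm post on a 14 mm high tongue (fixture y -87 to -63, x -18 to 42 mm). The arm is a bar 12 mm wide, heights 70 to 80 mm, reaching 60 mm from the axis. Above the axis: the flat key bow, 26 mm along the arm, 6 mm thick, heights 88 to 110 mm.
- cam_pin (a point): Middle of the upright steel finger pin on the cam arm, 12 mm diameter, heights 80 to 115 mm, 38 mm out from the turning axis: push it or lead it round.
- plate: Loose aluminium plate, 0.2 to 0.4 kg: 100 x 100 mm square, 8 mm thick, with a grip tab 34 mm wide (y), 24 mm thick, in the middle of one side. Origin under the square's centre; z to the top face (flat at the start); x from the tab (x -85 to -48 mm, z 0 to 24 mm) to the opposite straight foot edge (x = +50 mm). Standing, its underside lies on the fence.
- plate_foot (a point): Middle of the plate's straight foot edge, on the underside: the edge it pivots on.
- plate_tab (a point): In the plate's grip tab, 117.5 mm from the foot edge, 14 mm above the underside. From each side face of the tab (34 mm apart) a rounded steel stub (ball of 7 mm radius) stands 5 mm out, on the line along y through this point: pinched across the two stubs (44 mm) with a grip of some 25 to 40 N, the plate can swing between the fingers.
- relay: Orange relay on a black socket, 60 mm (x) x 44 mm (y) x 55 mm tall, 0.1 to 0.2 kg, upright on the bench in front of the fence; the orange case is 56 x 40 mm above 12 mm. Origin at the centre of its underside, z up.
- tray: Empty black open tray, fixed, 130 x 130 mm outside, 30 mm tall, walls 4 mm, floor about 4 mm. Origin at the centre of its underside.
- shroud: Bystander: black plastic fan shroud, a flat 110 x 110 x 26 mm square frame with a round opening. Origin at the centre of its underside.
- can: Bystander: standing can, 52 mm diameter, 85 mm tall, beside the lane to the fence. Origin at the centre of its underside.
- transformer: Bystander: small transformer with copper winding, 50 x 50 x 48 mm, beside the lane to the fence on the cam's side. Origin at the centre of its underside.
- blank: Bystander: plain aluminium blank without a tab, 90 x 70 x 8 mm, lying flat. Origin at the centre of its underside.
- wrench: Bystander: steel wrench, 150 mm long, lying flat behind the fixture.

How it is judged:
By the outcome, as a careful person would: the job done as asked, in the order asked, and still so for the second after the job is handed in, with the robot touching nothing.
It also fails if it takes over 72 s, if anything falls off the work surface, if the arm or the gripper's body presses on something with over 40 N, if the wrist force passes 120 N, or if a joint passes its speed limit or range.

### The arm

A 7-joint arm with a two-finger parallel gripper is mounted at the origin on the work surface. World frame = base frame: x ahead of the robot, y to its left, z up, the work surface at z = 0. Lengths are in m, angles in rad, forces in N, time in s.
With the tool pointing down it reaches from about 0.425 to 0.825 m from the base axis. Payload 3.6 kg.
Tool frame: the origin (TCP) lies midway between the tips of the shut fingers; the grasp point (between the pads) lies 19 mm behind it; z points along the fingers, y is the direction in which the jaws open and shut (so a half turn about z gives the same grasp; the last joint's range is limited). The gripper opens to 85 mm and grips with 20 to 120 N. Pads are 22 mm wide; open, the fingers measure 114 mm over their backs; the gripper's body (76 mm by 85 mm) begins 54 mm behind the grasp point. The pads swing forward as they close: fully open they stand 13 mm farther back than shut.
Start: joints at [-1.292, 0.615, -0.013, 1.423, 0.008, 1.103, -0.04], TCP at [0.195, 0.62, 0.231] pointing down, gripper open.
Joint ranges: [-3.12, 3.12], [-0.3, 2.06], [-1.34, 1.32], [0.26, 2.42], [-1.36, 4.5], [0.01, 1.98], [-2.84, 2.84]. Speed limits (rad/s): [2.79, 2.79, 3.14, 3.14, 3.14, 3.14, 3.14].

### API

Orientations are given as a 3x3 rotation matrix whose columns are the frame's x, y, z axes.
In Python, from plant import * gives the robot as it stands.
- The arm moves only by the tool apply_moves, never from a script. Its argument "steps" is a list that holds one entry, the list of rows, each a list of 7 numbers: the finger opening in cm, from 0 to 8.54, then the shift along the tool's x, y, z in cm, then the turn, a rotation vector about the tool's x, y, z in rad. A call has exactly 8 rows; each row is the pose to reach, as a shift and turn from the pose measured when the call began, along the tool's axes at that moment; what a row does not reach only later rows make up. A row lasts 1/8 s, in which the tool goes at most 62.5 mm and 10.7 degrees, less where a joint would pass 70% of its speed; a pose out of reach is approached as far as the arm can. A call with a gripper value outside its range is refused whole. The fingers move at their own pace and stop on an object; "newtons" is the grip in N (left out, the last holds). Time passes only in rows, so rows that repeat a pose let the fingers close, or fill a call up. It gives the time, the measured TCP pose, the force and the opening at its end, in the units of the state.
- observe(): the state, without advancing time (a new reading comes with each control period).
- capture(name): name is "side" or "top" or "wrist"; returns a dict with "img" (420x560x3 uint8, blue, green, red), "range_z" (420x560 float32, m along the optical axis (not along the pixel's ray), 0 where there is no reading), "vfov" (degrees; the focal length in pixels is half the picture's height over the tangent of half this angle, whatever the lens; pixels are square), "cx", "cy" (the principal point, pixels), "R" (3x3) and "t" (3): a world point X has camera coordinates R X + t. Camera axes: x right, y down, z forward; pixel columns grow to the right and rows downward; lengths in m; the calibration is good to about 2 mm. A picture is of the moment at which its call begins.
- finish_job(): hands the job in, once; it reports no verdict.
The state is a dict: "time_s": time; "joints": joint angles; "qd": joint speeds; "tau": joint torques, N m; "tool_pos": TCP position; "orientation": TCP orientation; "wrist_force": force on the tool from outside, world axes, zero at the start; "moment": the same for the moment, N m; "width": finger opening in m.
Only numpy, scipy, OpenCV 4.12 (cv2) and the standard library are available. Lean on these libraries where they do the work, as an engineer would, in place of code of your own. Each camera call takes 0.05 s, during which the arm holds its last target.

## Working session

There is one attempt and no reset: what is moved stays moved. The work goes in short steps, Python scripts to look and compute and a tool call to move; the robot and the scene stay as the last step left them, time stands still between calls to the robot, and variables do not carry over. Pictures are saved under pics/ and viewed, and the job is handed in when it is done.

Besides the shell and the picture viewer there is one more tool, called as name(argument=value, ...), one argument or row to a line, values as JSON. apply_moves: Moves the arm, as the interface text tells. Its arguments: {"type":"object","properties":{"steps":{"type":"array"},"newtons":{"type":"number"}},"required":["steps"]}

```bash
ls; mkdir -p pics; cat > h.py <<'E'
from plant import *
import numpy as np, cv2
def snap(n,f):
    c=capture(n); cv2.imwrite('pics/'+f+'.png',c['img']); np.savez('pics/'+f+'.npz',**{k:np.array(v) for k,v in c.items()}); return c
def load(f): 
    d=np.load('pics/'+f+'.npz'); return {k:d[k] for k in d}
def cloud(c):
    h,w=c['range_z'].shape; f=h/2/np.tan(np.radians(c['vfov'])/2)
    u,v=np.meshgrid(np.arange(w),np.arange(h)); z=c['range_z']
    P=np.stack([(u-c['cx'])/f*z,(v-c['cy'])/f*z,z],-1)
    return (P-c['t'])@c['R']   # R^T(P-t)
def proj(c,X):
    h=c['img'].shape[0]; f=h/2/np.tan(np.radians(c['vfov'])/2)
    p=np.atleast_2d(X)@c['R'].T+c['t']; return np.stack([p[:,0]/p[:,2]*f+c['cx'],p[:,1]/p[:,2]*f+c['cy']],-1)
E
python3 - <<'E'
from h import *
np.set_printoptions(precision=4,suppress=True)
for n in ['top','side','wrist']:
    c=snap(n,n+'0'); print(n,c['vfov'],c['cx'],c['cy'],c['R'].tolist(),c['t'], (-c['R'].T@c['t']))
o=observe(); print(o)
E
```

```text
pics
top 51.689644555025424 278.93445816557505 211.40963665473024 [[-0.005688905219356406, -0.9999798352000843, -0.00282233070664381], [-0.9835698939777997, 0.006104776573801049, -0.1804244865961483], [0.18043807807085763, 0.001749541710407417, -0.9835847899829981]] [0.0295 0.5302 1.0392] [0.3342 0.0245 1.1179]
side 54.88275218331181 282.23485669799777 217.31107899789407 [[0.7800185547177602, -0.6255300976292121, 0.01682709885883298], [-0.44504364861900386, -0.5734594155426224, -0.6878084395741292], [0.4398945386338653, 0.5290145514874823, -0.7256971814707542]] [-0.4     0.3139  0.7587] [ 0.118  -0.4715  0.7732]
wrist 71.20821001344962 274.4786306946255 215.63800565651445 [[0.30074183962522827, 0.9537033311919946, -0.0020741196034579565], [0.915874314336603, -0.2882049698774088, 0.2794854838384685], [0.26594846537871647, -0.085952611427797, -0.9601476773660661]] [-0.65   -0.0359  0.3787] [0.1276 0.6421 0.3723]
{'time_s': 0.15, 'joints': array([-1.2925,  0.6157, -0.0126,  1.4245,  0.0081,  1.1034, -0.0404]), 'qd': array([-0.0015, -0.0018,  0.0005, -0.0059, -0.0005, -0.0004,  0.0007]), 'tau': array([  0.0009, -46.9659,   0.2597, -17.1251,   0.01  ,   0.0071,
        -0.    ]), 'tool_pos': array([0.1949, 0.6195, 0.2304]), 'orientation': array([[-0.9539,  0.3   , -0.0005],
       [ 0.3   ,  0.9539, -0.0019],
       [-0.    , -0.002 , -1.    ]]), 'wrist_force': array([1.1753, 0.1134, 0.213 ]), 'moment': array([0.038 , 0.046 , 0.0424]), 'width': 0.08519243597278672}
```

View pics/top0.png

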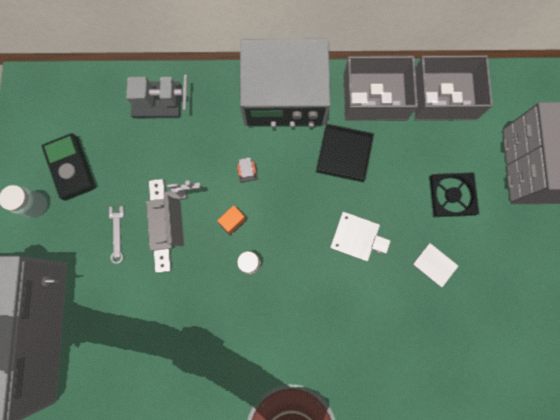

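View pics/side0.png

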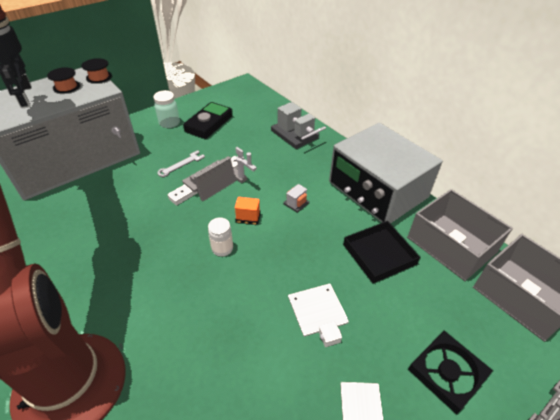

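```bash
python3 - <<'E'
from h import *
np.set_printoptions(precision=4,suppress=True)
c=load('top0'); P=cloud(c)
def box(n,u0,u1,v0,v1,z0,z1):
    Q=P[v0:v1,u0:u1]; m=(Q[...,2]>z0)&(Q[...,2]<z1)&(c['range_z'][v0:v1,u0:u1]>0)
    q=Q[m].astype(np.float32); r=cv2.minAreaRect(q[:,:2]*1000); 
    print(n,len(q),'mean',q.mean(0),'zmed',np.median(q[:,2]),'rect',r)
print('bench z',np.median(P[280:300,350:400,2]))
box('relay',212,252,200,238,.035,.08)
box('tray',312,378,120,185,.015,.06)
box('plateall',325,395,205,265,.004,.05)
box('tab',325,395,205,265,.016,.05)
box('sq',325,395,205,265,.004,.014)
box('can',232,268,245,280,.06,.1)
box('trafo',232,262,150,185,.03,.08)
box('fixture',140,175,170,275,.02,.1)
box('cam',165,205,178,205,.06,.125)
box('blank',410,460,240,290,.004,.02)
box('shroud',425,482,168,220,.01,.05)
a=cv2.resize(c['img'][160:290,130:400],None,fx=2.9,fy=2.9,interpolation=cv2.INTER_CUBIC);cv2.imwrite('pics/c1.png',a)
s=load('side0');a=cv2.resize(s['img'][130:360,150:430],None,fx=2.6,fy=2.6,interpolation=cv2.INTER_CUBIC);cv2.imwrite('pics/c2.png',a)
E
```

```text
bench z -0.0008869131600172089
relay 383 mean [0.5113 0.1476 0.0534] zmed 0.05399009 rect ((512.4491577148438, 148.4376983642578), (40.369384765625, 54.714168548583984), 44.49460220336914)
tray 543 mean [ 0.7043 -0.1412  0.0268] zmed 0.027692014 rect ((700.2811279296875, -129.92210388183594), (166.20736694335938, 136.2316436767578), 76.99076843261719)
plateall 1663 mean [ 0.4692 -0.1758  0.0094] zmed 0.007799034 rect ((474.9013671875, -187.44833374023438), (164.1089324951172, 148.4635009765625), 87.76227569580078)
tab 212 mean [ 0.449  -0.2293  0.0227] zmed 0.022737192 rect ((448.9446716308594, -229.1845245361328), (37.211822509765625, 41.042755126953125), 68.67918395996094)
sq 1442 mean [ 0.4723 -0.1677  0.0074] zmed 0.007395584 rect ((474.9013671875, -187.44833374023438), (164.1089324951172, 148.4635009765625), 87.76227569580078)
can 362 mean [0.4023 0.1015 0.0829] zmed 0.083867505 rect ((402.51190185546875, 101.95863342285156), (47.875732421875, 48.94077682495117), 44.37630081176758)
trafo 306 mean [0.6447 0.1113 0.0445] zmed 0.04602827 rect ((646.0346069335938, 111.69657897949219), (48.36244583129883, 45.2291259765625), 9.308701515197754)
fixture 1466 mean [0.5049 0.3225 0.0446] zmed 0.03193246 rect ((502.4100036621094, 326.2283630371094), (86.94245910644531, 234.54025268554688), 88.00874328613281)
cam 270 mean [0.5804 0.2683 0.0854] zmed 0.0792972 rect ((579.7381591796875, 269.6438293457031), (31.419668197631836, 95.36851501464844), 29.293169021606445)
blank 950 mean [ 0.3974 -0.3698  0.0074] zmed 0.007259655 rect ((399.318603515625, -368.8944091796875), (111.3570785522461, 120.35356903076172), 88.46858978271484)
shroud 1132 mean [ 0.578  -0.4263  0.0223] zmed 0.023579597 rect ((578.9342041015625, -427.0460205078125), (111.46969604492188, 114.15127563476562), 1.6707137823104858)
```

View pics/c1.png

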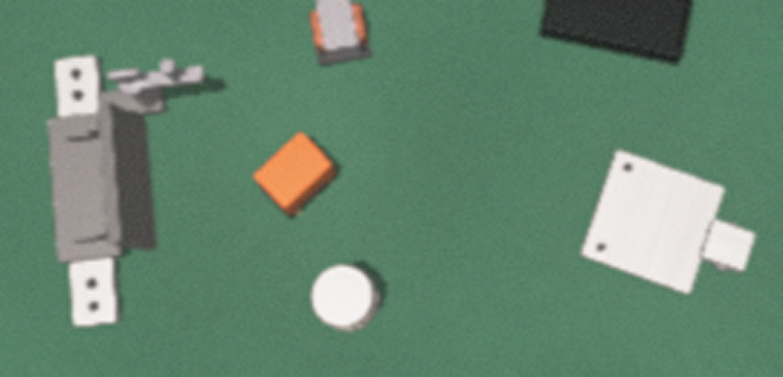

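View pics/c2.png

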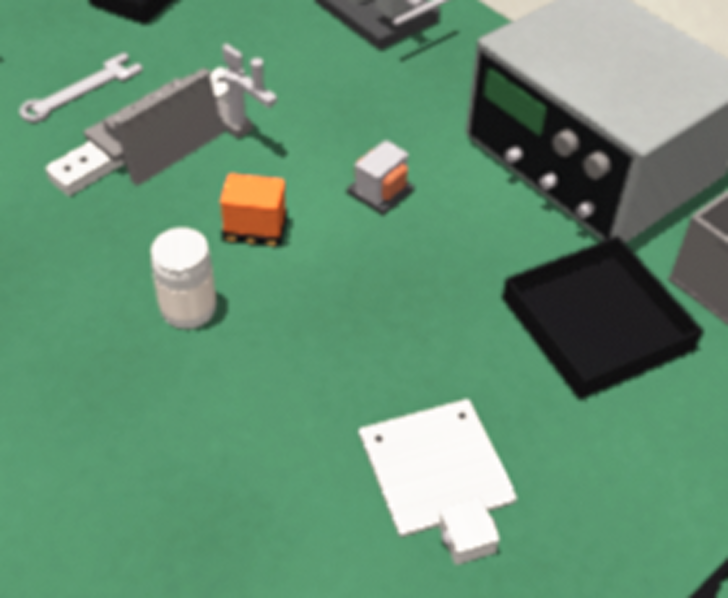

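```bash
cat > fit.py <<'E'
from h import *
from scipy.optimize import least_squares
np.set_printoptions(precision=4,suppress=True)
def ray(c,uv,z):
    h=c['img'].shape[0]; f=h/2/np.tan(np.radians(c['vfov'])/2)
    uv=np.atleast_2d(uv).astype(float); d=np.c_[(uv[:,0]-c['cx'])/f,(uv[:,1]-c['cy'])/f,np.ones(len(uv))]@c['R']; o=-c['R'].T@c['t']
    return o+d*((z-o[2])/d[:,2])[:,None]
def upmask(c,fn,u0,u1,v0,v1,k=4):
    a=cv2.resize(c['img'],None,fx=k,fy=k,interpolation=cv2.INTER_CUBIC).astype(int)
    m=fn(a).astype(np.uint8); z=np.zeros_like(m); z[v0*k:v1*k,u0*k:u1*k]=m[v0*k:v1*k,u0*k:u1*k]
    n,l,s,_=cv2.connectedComponentsWithStats(z); i=1+np.argmax(s[1:,4]); m=(l==i).astype(np.uint8)
    cn=max(cv2.findContours(m,cv2.RETR_EXTERNAL,cv2.CHAIN_APPROX_NONE)[0],key=len)[:,0]
    return (cn+.5)/k-.5, m
E
python3 - <<'E'
from fit import *
t=load('top0'); s=load('side0')
white=lambda a:(a.min(-1)>165)
orange=lambda a:(a[...,2]>170)&(a[...,0]<130)&(a[...,2]-a[...,0]>90)
for nm,c,b in (('top',t,(325,395,205,265)),('side',s,(280,355,280,350))):
    cn,m=upmask(c,white,*b)
    if nm=='top':
        # cut off tab by opening
        k=cv2.getStructuringElement(cv2.MORPH_RECT,(95,95)); 
        mm=cv2.morphologyEx(m,cv2.MORPH_OPEN,cv2.getStructuringElement(cv2.MORPH_ELLIPSE,(81,81)))
        cn2=max(cv2.findContours(mm,0,1)[0],key=len)[:,0]/4
        W=ray(c,cn2,.008); r=cv2.minAreaRect((W[:,:2]*1000).astype(np.float32)); print('plate sq',r)
    W=ray(c,cn,.008); print(nm,'approx', cv2.approxPolyDP((W[:,:2]*1000).astype(np.float32)[:,None],8,True)[:,0])
for nm,c,b in (('top',t,(212,252,200,238)),):
    cn,m=upmask(c,orange,*b); W=ray(c,cn,.055); print('relay top',cv2.minAreaRect((W[:,:2]*1000).astype(np.float32)))
# fence plane from side cloud
P=cloud(s); m=(P[...,2]>.015)&(P[...,2]<.07)&(P[...,0]>.46)&(P[...,0]<.56)&(P[...,1]>.25)&(P[...,1]<.32)
q=P[m]; print(len(q))
f=lambda p:(np.cos(np.radians(10))*(q[:,0]*np.sin(p[0])+q[:,1]*np.cos(p[0])-p[1])-np.sin(np.radians(10))*q[:,2])
r=least_squares(f,[0.,.29],loss='soft_l1',f_scale=.002); print('fence yaw,d',r.x,np.std(r.fun),np.median(abs(r.fun)))
for n,c in (('t',t),('s',s)):
    P=cloud(c); q=P[(P[...,2]>.068)&(P[...,0]>.4)&(P[...,0]<.62)&(P[...,1]>.24)&(P[...,1]<.36)]
    print(n,len(q),q[::max(1,len(q)//25)])
E
```

```text
plate sq ((470.4132995605469, -172.94667053222656), (108.88501739501953, 101.3692398071289), 70.16749572753906)
top approx [[ 534.1933 -137.2061]
 [ 441.933  -107.3667]
 [ 408.8794 -194.992 ]
 [ 440.6772 -210.4094]
 [ 430.2195 -247.0089]
 [ 459.0424 -257.4454]
 [ 474.7644 -223.5037]
 [ 502.7159 -231.2584]]
side approx [[ 537.6929 -139.3354]
 [ 443.6532 -104.9879]
 [ 408.5558 -197.3094]
 [ 441.9643 -211.5452]
 [ 433.6525 -238.6372]
 [ 464.0255 -250.8241]
 [ 477.9881 -226.1713]
 [ 502.2607 -233.5098]]
relay top ((512.4661254882812, 146.80477905273438), (41.433555603027344, 57.24496078491211), 44.270362854003906)
558
fence yaw,d [-0.1122  0.2196] 0.0019266057987329338 0.0009986131928895249
t 477 [[0.5966 0.2459 0.1113]
 [0.5874 0.2771 0.1095]
 [0.5851 0.2748 0.1091]
 [0.583  0.2917 0.1079]
 [0.5851 0.2483 0.0981]
 [0.5873 0.2696 0.0792]
 [0.5843 0.2789 0.0814]
 [0.5825 0.2844 0.0786]
 [0.5797 0.284  0.0797]
 [0.5757 0.28   0.0751]
 [0.5603 0.3036 0.0769]
 [0.5533 0.304  0.0745]
 [0.5447 0.3047 0.0797]
 [0.5381 0.3031 0.0754]
 [0.5306 0.3003 0.0755]
 [0.5225 0.2967 0.0789]
 [0.5154 0.296
[... 157 characters left out ...]
.464  0.2925 0.0763]
 [0.4564 0.2892 0.0787]
 [0.4497 0.2878 0.0737]]
s 388 [[0.5847 0.2919 0.1102]
 [0.5874 0.2722 0.1108]
 [0.5837 0.2928 0.09  ]
 [0.5855 0.2706 0.0993]
 [0.5854 0.2762 0.0893]
 [0.5888 0.277  0.0837]
 [0.5921 0.2774 0.0785]
 [0.5814 0.276  0.081 ]
 [0.5633 0.299  0.0718]
 [0.587  0.2404 0.0973]
 [0.5822 0.2679 0.0789]
 [0.5519 0.2967 0.0719]
 [0.5248 0.3035 0.0773]
 [0.5828 0.2594 0.0771]
 [0.5372 0.2935 0.0743]
 [0.5285 0.2949 0.0741]
 [0.5146 0.292  0.0795]
 [0.5114 0.2922 0.0776]
 [0.5141 0.2925 0.0725]
 [0.4847 0.2996 0.0759]
 [0.4863 0.2919 0.0767]
 [0.4882 0.2908 0.073 ]
 [0.4915 0.2867 0.0706]
 [0.4565 0.2925 0.078 ]
 [0.4593 0.2873 0.0767]
 [0.4683 0.2837 0.0709]]
```

```bash
cat >> fit.py <<'E'
from scipy.spatial.transform import Rotation as Ro
def toolR(yaw,tilt=0):
    """tool y azimuth=yaw deg, z down; tilt deg about tool y: z leans toward +tool x if positive"""
    a=np.radians(yaw); y=np.array([np.cos(a),np.sin(a),0]); z=np.array([0,0,-1.]); x=np.cross(y,z)
    R=np.stack([x,y,z],1)
    return R@Ro.from_euler('y',tilt,degrees=True).as_matrix()
def go(pos,R,o=None):
    o=o or observe(); R0=np.array(o['orientation']); p0=np.array(o['tool_pos'])
    d=R0.T@(np.array(pos)-p0)*100; r=Ro.from_matrix(R0.T@R).as_rotvec()
    print('shift cm',d.round(2),'rot',r.round(3),'dist',np.linalg.norm(d).round(2),'deg',np.degrees(np.linalg.norm(r)).round(1)); return d,r
E
python3 - <<'E'
from fit import *
go([.5125,.1472,.15],toolR(44.3))
t=load('top0'); print('tray c',ray(t,[[345,153.7]],.03), 'edges',ray(t,[[329,125],[373,137],[362,181],[317,172]],.03))
E
```

```text
shift cm [-44.47 -35.51   8.11] rot [-0.002  0.001  0.493] dist 57.48 deg 28.2
tray c [[ 0.686  -0.1471  0.03  ]] edges [[ 0.7654 -0.1074  0.03  ]
 [ 0.7313 -0.2223  0.03  ]
 [ 0.6123 -0.1886  0.03  ]
 [ 0.637  -0.0729  0.03  ]]
```

apply_moves(
  steps=[
    [[8.5,-5,-4,0,0,0,0.06],[8.5,-11,-8.5,0,0,0,0.13],[8.5,-17,-13,0,0,0,0.2],[8.5,-22,-17.5,1,0,0,0.26],[8.5,-27,-21.5,2,0,0,0.33],[8.5,-32,-25.5,3,0,0,0.4],[8.5,-36,-29,4,0,0,0.45],[8.5,-40,-32,4,0,0,0.493]],
  ],
)

```text
time_s: 1.15
tool_pos: [0.472, 0.2051, 0.1913]
orientation: [[-0.698, 0.716, -0.002], [0.716, 0.698, -0.002], [-0.0, -0.003, -1.0]]
wrist_force: [2.1, 0.2, 1.1]
width: 0.0852
```

```bash
python3 - <<'E'
from fit import *
o=observe();print(o['tool_pos'],o['time_s'],o['joints'])
snap('wrist','w1'); go([.5125,.1472,.12],toolR(44.3))
E
```

```text
[0.472  0.2051 0.1913] 1.15 [-0.5582  0.4575  0.152   1.8656 -0.0892  0.8275  0.4112]
shift cm [-5.69 -0.67  7.21] rot [-0.004  0.01  -0.018] dist 9.21 deg 1.2
```

View pics/w1.png

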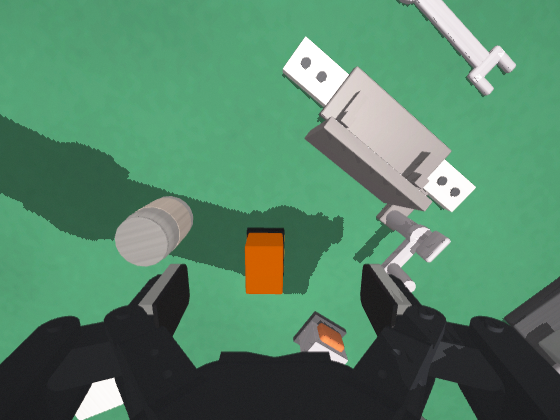

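```bash
python3 - <<'E'
from fit import *
w=load('w1')
a=cv2.resize(w['img'][20:320,260:500],None,fx=2.5,fy=2.5,interpolation=cv2.INTER_CUBIC)[:700]
cv2.imwrite('pics/c3.png',a[:600])
orange=lambda a:(a[...,2]>150)&(a[...,0]<90)
cn,m=upmask(w,orange,235,295,225,300); 
print(cn.min(0),cn.max(0)); W=ray(w,cn,.055); print('relay',cv2.minAreaRect((W[:,:2]*1000).astype(np.float32)))
P=cloud(w); q=P[232:292,248:282].reshape(-1,3); q=q[abs(q[:,2]-.054)<.004]; print(cv2.minAreaRect((q[:,:2]*1000).astype(np.float32)),q.mean(0))
m=(P[...,2]>.012)&(P[...,2]<.073)&(P[...,0]>.44)&(P[...,0]<.57)&(P[...,1]>.25)&(P[...,1]<.32)
u,v=np.meshgrid(np.arange(560),np.arange(420)); 
th=np.radians(10)
for p0 in ([-.11,.2196],):
    q=P[m]
    for it in range(5):
        f=lambda p:(np.cos(th)*(q[:,0]*np.sin(p[0])+q[:,1]*np.cos(p[0])-p[1])-np.sin(th)*q[:,2])
        q=q[abs(f(p0))<.005]; r=least_squares(f,p0,loss='soft_l1',f_scale=.001); p0=r.x
    print(p0,len(q),np.std(r.fun)); 
    ex=np.array([np.sin(p0[0]),np.cos(p0[0]),0]); ey=np.array([-ex[1],ex[0],0]); s=q@ey; print('y extents',np.percentile(s,[0,1,2,50,98,99,100]), q[:,2].min(),q[:,2].max())
E
```

```text
[244.625 232.875] [282.375 293.625]
relay ((507.694580078125, 153.37771606445312), (39.108245849609375, 69.13496398925781), 43.751747131347656)
((512.1235961914062, 149.5574951171875), (35.32253646850586, 53.1977424621582), 44.26317596435547) [0.5116 0.1504 0.0543]
[-0.1169  0.2188] 1885 0.00023811633311303588
y extents [-0.599  -0.5975 -0.5962 -0.5356 -0.481  -0.4801 -0.4798] 0.012056818197191784 0.07295672913144689
```

View pics/c3.png

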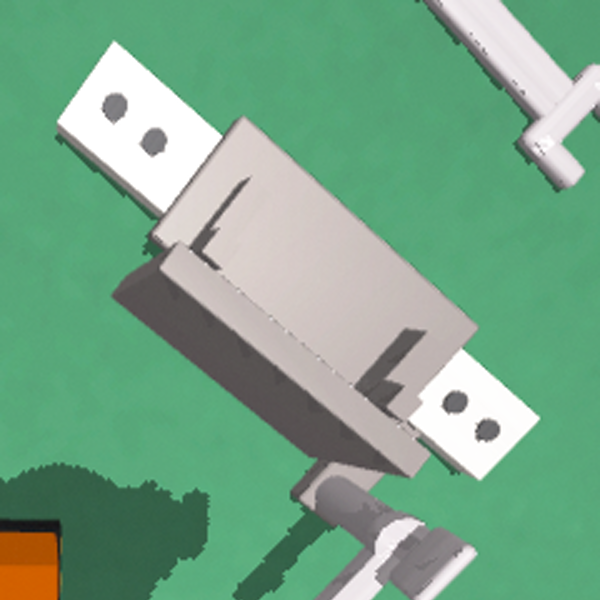

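```bash
python3 - <<'E'
from fit import *
go([.512,.149,.07],toolR(44.3)); go([.512,.149,.012],toolR(44.3))
E
```

```text
shift cm [-5.47 -0.56 12.21] rot [-0.004  0.01  -0.018] dist 13.39 deg 1.2
shift cm [-5.41 -0.53 18.01] rot [-0.004  0.01  -0.018] dist 18.81 deg 1.2
```

apply_moves(
  steps=[
    [[8.5,-2,-0.2,2,0,0,0],[8.5,-4,-0.4,5,0,0.01,-0.018],[8.5,-5.4,-0.55,8,0,0.01,-0.018],[8.5,-5.4,-0.55,12,0,0.01,-0.018],[8.5,-5.4,-0.55,15.5,0,0.01,-0.018],[8.5,-5.4,-0.55,18,0,0.01,-0.018],[8.5,-5.4,-0.55,18,0,0.01,-0.018],[5.5,-5.4,-0.55,18,0,0.01,-0.018]],
  ],
  newtons=35,
)

```text
time_s: 2.2
tool_pos: [0.5124, 0.1493, 0.0129]
orientation: [[-0.699, 0.715, -0.002], [0.715, 0.699, -0.003], [-0.001, -0.003, -1.0]]
wrist_force: [-0.0, -0.1, -0.5]
width: 0.0692
```

apply_moves(
  steps=[
    [[3,0,0,0,0,0,0],[3,0,0,0,0,0,0],[3,0,0,0,0,0,0],[3,0,0,0,0,0,0],[3,0,0,0,0,0,0],[3,0,0,-1,0,0,0],[3,0,0,-4,0,0,0],[3,0,0,-8,0,0,0]],
  ],
  newtons=35,
)

```text
time_s: 3.2
tool_pos: [0.5116, 0.1494, 0.0932]
orientation: [[-0.699, 0.715, -0.004], [0.715, 0.699, -0.003], [0.0, -0.005, -1.0]]
wrist_force: [0.3, 0.7, -2.0]
width: 0.0399
```

```bash
python3 - <<'E'
from fit import *
o=observe();print(o['tool_pos'],o['time_s'],o['width'],o['wrist_force'])
for y in (-15,-105,75): go([.687,-.146,.15],toolR(y)) 
E
```

```text
[0.5116 0.1494 0.0932] 3.2 0.039869311922075004 [ 0.3036  0.7497 -1.9649]
shift cm [-33.39  -8.13  -5.65] rot [-0.005  0.002  1.036] dist 34.82 deg 59.3
shift cm [-33.39  -8.13  -5.65] rot [-0.003  0.007  2.606] dist 34.82 deg 149.3
shift cm [-33.39  -8.13  -5.65] rot [-0.005 -0.002 -0.535] dist 34.82 deg 30.7
```

```bash
python3 - <<'E'
from fit import *
go([.687,-.147,.13],toolR(16)) 
E
```

```text
shift cm [-33.46  -8.19  -3.65] rot [-0.005  0.001  0.495] dist 34.64 deg 28.3
```

apply_moves(
  steps=[
    [[3,-2,-0.5,-2,0,0,0.04],[3,-6,-1.5,-3.6,0,0,0.12],[3,-11,-2.7,-3.6,0,0,0.2],[3,-17,-4.2,-3.6,0,0,0.28],[3,-23,-5.6,-3.6,0,0,0.36],[3,-28,-6.9,-3.6,0,0,0.43],[3,-32,-7.8,-3.6,0,0,0.495],[3,-33.5,-8.2,-3.6,0,0,0.495]],
  ],
)

```text
time_s: 4.2
tool_pos: [0.687, -0.1508, 0.1292]
orientation: [[-0.272, 0.962, -0.005], [0.962, 0.272, -0.005], [-0.004, -0.006, -1.0]]
wrist_force: [0.1, 0.2, -1.7]
width: 0.0393
```

```bash
python3 - <<'E'
from fit import *
snap('top','top1'); c=snap('wrist','w2')
o=observe();print(o['tool_pos'],o['time_s'],o['width'])
go([.687,-.147,.02],toolR(16)) 
E
```

```text
[ 0.6868 -0.1489  0.1291] 4.3 0.03970224065948575
shift cm [ 0.2   0.14 10.91] rot [-0.006  0.002 -0.002] dist 10.91 deg 0.4
```

View pics/w2.png

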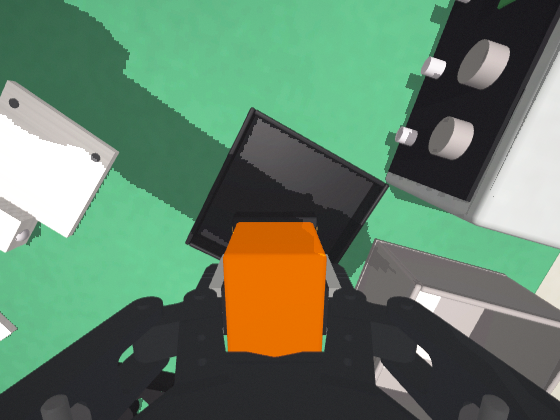

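```bash
python3 - <<'E'
from fit import *
w=load('w2'); W=ray(w,[[252,109],[387,184],[187,243]],.03); print(W, np.linalg.norm(W[1]-W[0]),np.linalg.norm(W[2]-W[0]),'c',(W[1]+W[2])/2)
W=ray(w,[[33,235]],.02);print(W)
P=cloud(w)
for u,v in ((254,113),(382,185),(190,238),(220,175),(320,148)): print(P[v,u])
E
```

```text
[[ 0.6471 -0.0721  0.03  ]
 [ 0.7695 -0.0984  0.03  ]
 [ 0.6198 -0.1954  0.03  ]] 0.12511704887673852 0.1263212211015791 c [ 0.6946 -0.1469  0.03  ]
[[ 0.4807 -0.231   0.02  ]]
[ 0.6493 -0.0745  0.0287]
[ 0.766  -0.1003  0.0294]
[ 0.6216 -0.1898  0.0307]
[ 0.6343 -0.1291  0.0283]
[ 0.7068 -0.0858  0.0307]
```

```bash
python3 - <<'E'
from fit import *
go([.694,-.147,.0205],toolR(-13)) 
E
```

```text
shift cm [ 0.01  0.81 10.85] rot [-0.005  0.004  0.504] dist 10.88 deg 28.9
```

apply_moves(
  steps=[
    [[3,0,0.4,0,0,0,0.16],[3,0,0.8,0.5,0,0,0.32],[3,0,0.8,3,0,0,0.48],[3,0,0.8,6,0,0,0.504],[3,0,0.8,8.5,0,0,0.504],[3,0,0.8,10.2,0,0,0.504],[3,0,0.8,10.8,0,0,0.504],[3,0,0.8,10.8,0,0,0.504]],
  ],
)

```text
time_s: 5.3
tool_pos: [0.6941, -0.1466, 0.0214]
orientation: [[0.224, 0.975, -0.005], [0.975, -0.224, -0.004], [-0.005, -0.004, -1.0]]
wrist_force: [-0.2, -0.4, -2.4]
width: 0.0396
```

apply_moves(
  steps=[
    [[5.5,0,0,0,0,0,0],[6,0,0,0,0,0,0],[6,0,0,0,0,0,0],[6,0,0,-1,0,0,0],[6,0,0,-4,0,0,0],[6,0,0,-9,0,0,0],[6,0,0,-14,0,0,0],[7,0,0,-18,0,0,0]],
  ],
)

```text
time_s: 6.3
tool_pos: [0.6955, -0.1464, 0.2049]
orientation: [[0.224, 0.975, -0.002], [0.975, -0.224, -0.005], [-0.005, -0.001, -1.0]]
wrist_force: [0.7, 0.2, -0.5]
width: 0.0699
```

```bash
python3 - <<'E'
from fit import *
snap('wrist','w3'); c=snap('top','top2'); cv2.imwrite('pics/c4.png',cv2.resize(c['img'][100:290,130:410],None,fx=2.8,fy=2.8,interpolation=cv2.INTER_CUBIC))
print(observe()['time_s'])
E
```

```text
6.4
```

View pics/w3.png

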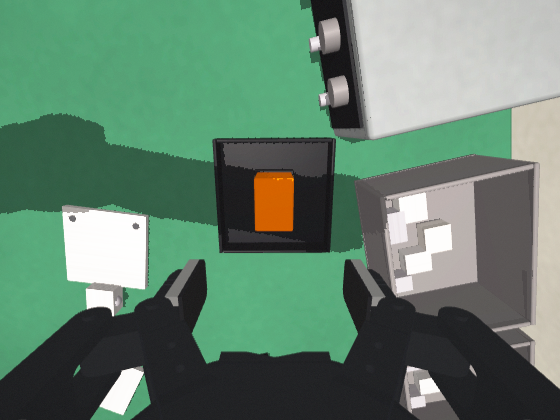

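View pics/c4.png

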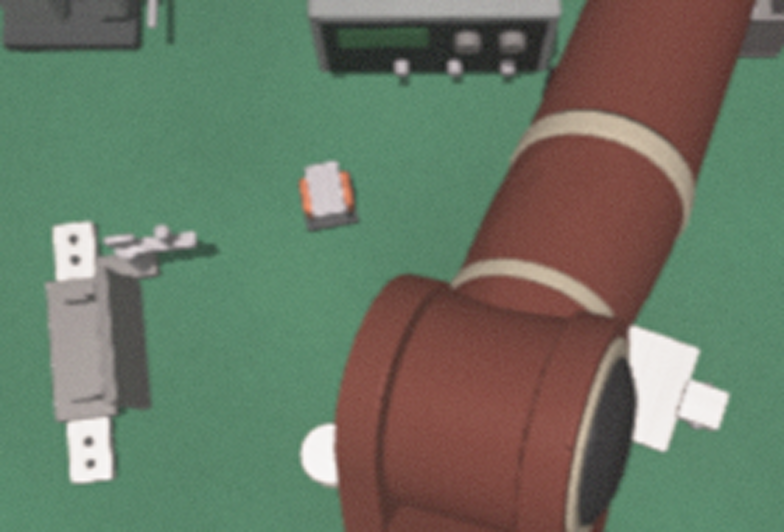

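```bash
python3 - <<'E'
from fit import *
w=load('w3'); print('plate foot corners',ray(w,[[64,207],[148,216]],.008)); print('relay',ray(w,[[274,205]],.055))
t=load('top0'); print(ray(t,[[381.2,244.2]],.024))
go([.4495,-.231,.15],toolR(-20.5)) 
E
```

```text
plate foot corners [[ 0.447  -0.106   0.008 ]
 [ 0.5408 -0.1392  0.008 ]]
relay [[ 0.6946 -0.1483  0.055 ]]
[[ 0.4489 -0.2317  0.024 ]]
shift cm [-13.67 -22.41   5.76] rot [0.01  0.005 0.132] dist 26.87 deg 7.6
```

```bash
python3 - <<'E'
from fit import *
go([.4548-.025,-.2334-.07,.17],toolR(-19.5)) 
E
```

```text
shift cm [-21.17 -22.69   3.8 ] rot [0.01  0.005 0.114] dist 31.27 deg 6.6
```

apply_moves(
  steps=[
    [[8.5,-2,-2,0,0,0,0.02],[8.5,-5,-5.5,1,0,0,0.05],[8.5,-8.5,-9,2,0,0,0.08],[8.5,-12,-13,3,0,0,0.114],[8.5,-16,-17,3.8,0,0,0.114],[8.5,-19,-20.5,3.8,0.01,0.005,0.114],[8.5,-21,-22.7,3.8,0.01,0.005,0.114],[8.5,-21.2,-22.7,3.8,0.01,0.005,0.114]],
  ],
)

```text
time_s: 7.4
tool_pos: [0.427, -0.3053, 0.1704]
orientation: [[0.339, 0.941, -0.001], [0.941, -0.339, 0.0], [-0.0, -0.001, -1.0]]
wrist_force: [1.0, -0.1, -0.5]
width: 0.085
```

```bash
python3 - <<'E'
from fit import *
o=observe();print(o['tool_pos'],o['joints'])
snap('wrist','w4')
E
```

```text
[ 0.427  -0.3053  0.1704] [ 0.2874  0.5269  0.4375  1.87   -0.2975  0.8101  0.5347]
```

View pics/w4.png

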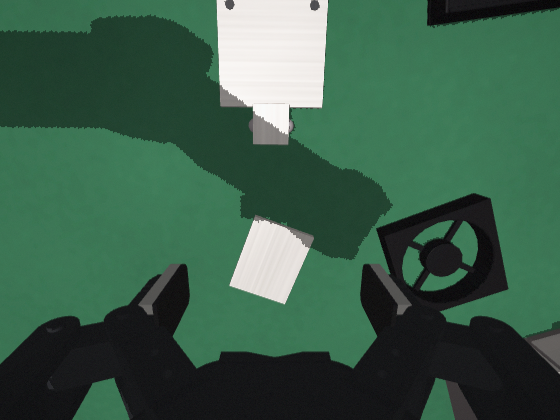

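```bash
python3 - <<'E'
from fit import *
w=load('w4'); print('stubs',ray(w,[[251.5,126],[291,126]],.014).mean(0),ray(w,[[251.5,126],[291,126]],.014)); 
A=ray(w,[[220,105.5],[323,106.5]],.008); print('rear corners',A, 'az y', np.degrees(np.arctan2(*(A[1]-A[0])[[1,0]])))
A=ray(w,[[217,0],[220,105],[328,0],[323,106]],.008); d1=A[0]-A[1];d2=A[2]-A[3]; print([np.degrees(np.arctan2(d[1],d[0])) for d in (d1,d2)])
A=ray(w,[[253,103.5],[253,144],[289,103.5],[289,144]],.024); print(A, A.mean(0))
P=cloud(w); q=P[100:150,250:295].reshape(-1,3); q=q[(q[:,2]>.02)]; print(q.mean(0), cv2.minAreaRect((q[:,:2]*1000).astype(np.float32)))
E
```

```text
stubs [ 0.4497 -0.2324  0.014 ] [[ 0.4317 -0.2259  0.014 ]
 [ 0.4678 -0.239   0.014 ]]
rear corners [[ 0.4093 -0.1974  0.008 ]
 [ 0.5034 -0.2324  0.008 ]] az y -20.36057798111487
[np.float64(68.93773358724745), np.float64(69.93468966022947)]
[[ 0.4408 -0.2083  0.024 ]
 [ 0.4278 -0.2422  0.024 ]
 [ 0.472  -0.2195  0.024 ]
 [ 0.4601 -0.2538  0.024 ]] [ 0.4502 -0.2309  0.024 ]
[ 0.4499 -0.2303  0.0241] ((449.3206481933594, -230.39114379882812), (37.01638412475586, 36.146114349365234), 70.11363983154297)
```

```bash
python3 - <<'E'
from fit import *
go([.4497,-.2318,.06],toolR(-20.2));go([.4497,-.2318,.001],toolR(-20.2)) 
E
```

```text
shift cm [ 7.53 -0.5  11.03] rot [ 0.   -0.    0.01] dist 13.37 deg 0.6
shift cm [ 7.53 -0.5  16.93] rot [ 0.   -0.    0.01] dist 18.54 deg 0.6
```

apply_moves(
  steps=[
    [[7,2,-0.1,2,0,0,0.01],[7,5,-0.3,5,0,0,0.01],[7,7.5,-0.5,8,0,0,0.01],[7,7.5,-0.5,11,0,0,0.01],[7,7.5,-0.5,14,0,0,0.01],[7,7.5,-0.5,16,0,0,0.01],[7,7.5,-0.5,16.9,0,0,0.01],[7,7.5,-0.5,16.9,0,0,0.01]],
  ],
)

```text
time_s: 8.45
tool_pos: [0.4503, -0.2314, 0.0009]
orientation: [[0.344, 0.939, 0.0], [0.939, -0.344, 0.001], [0.001, -0.0, -1.0]]
wrist_force: [0.4, -0.4, -0.3]
width: 0.0701
```

```bash
python3 - <<'E'
from fit import *
o=observe();print(o['tool_pos'],o['wrist_force'],o['width'])
go([.4497,-.2318,.001],toolR(-20.2)) 
snap('wrist','w5');snap('side','s5')
E
```

```text
[ 0.4503 -0.2314  0.0009] [ 0.3797 -0.3749 -0.2789] 0.07008366297492705
shift cm [-0.06 -0.04 -0.01] rot [-0.    -0.001  0.002] dist 0.08 deg 0.1
```

View pics/w5.png

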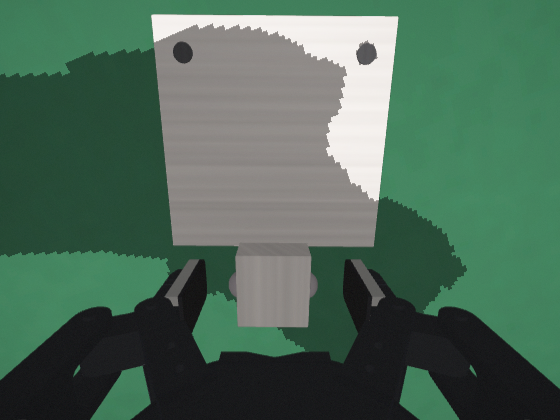

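View pics/s5.png

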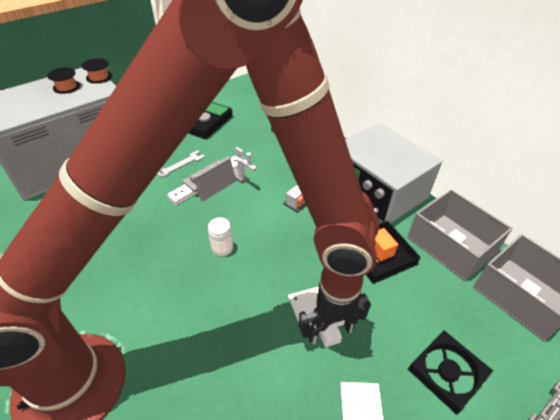

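apply_moves(
  steps=[
    [[3.5,-0.06,-0.04,0,0,0,0],[3.5,-0.06,-0.04,0,0,0,0],[3.5,-0.06,-0.04,0,0,0,0],[3.5,-0.06,-0.04,0,0,0,0],[3.5,-0.06,-0.04,0,0,0,0],[3.5,-0.06,-0.04,0,0,0,0],[3.5,-0.06,-0.04,0,0,0,0],[3.5,-0.06,-0.04,0,0,0,0]],
  ],
  newtons=32,
)

```text
time_s: 9.55
tool_pos: [0.4502, -0.2326, 0.003]
orientation: [[0.345, 0.939, 0.003], [0.939, -0.345, -0.0], [0.001, 0.003, -1.0]]
wrist_force: [-0.9, 1.2, 5.7]
width: 0.0411
```

```bash
python3 - <<'E'
from fit import *
o=observe();print(o['tool_pos'],o['wrist_force'],o['width'])
c=snap('wrist','w6')
P=ray(c,[[152,14],[397,16],[173,246],[374,247]],.008);print(P)
E
```

```text
[ 0.4502 -0.2326  0.003 ] [-0.9271  1.2167  5.6782] 0.041097677502977555
[[ 0.444  -0.1052  0.008 ]
 [ 0.5372 -0.1401  0.008 ]
 [ 0.408  -0.1995  0.008 ]
 [ 0.5025 -0.235   0.008 ]]
```

View pics/w6.png

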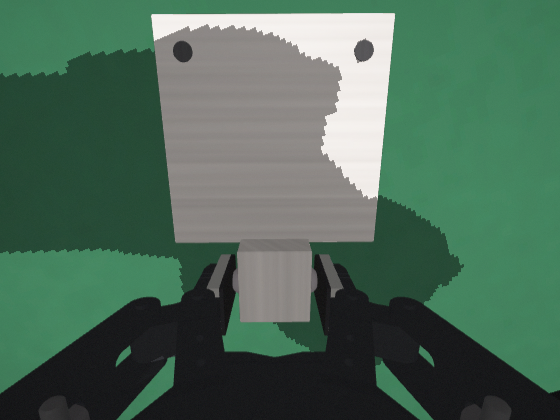

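```bash
python3 - <<'E'
from fit import *
o=observe(); R0=o['orientation'];p=o['tool_pos']
for f,wd in (('w5',1),('w6',1)):
    c=load(f);P=cloud(c); T=(P-p)@R0*1000
    m=(c['range_z']>0)&(abs(T[...,0])<25)&(abs(T[...,1])<60)&(P[...,2]<.06)&(P[...,2]>-.005)
    # exclude tab
    for sgn in (-1,1):
        mm=m&(sgn*T[...,1]>18)&(P[...,2]>.003)&(T[...,0]<14)
        q=T[mm]; z=P[mm][:,2]*1000
        for z0 in range(3,60,5):
            k=(z>=z0)&(z<z0+5)
            if k.sum(): print(f,sgn,z0,k.sum(),'x',q[k,0].min().round(1),q[k,0].max().round(1),'y',q[k,1].min().round(1),q[k,1].max().round(1))
c=load('w6');a=cv2.resize(c['img'][230:350,170:390],None,fx=3.6,fy=3.6,interpolation=cv2.INTER_CUBIC);a=np.clip(a.astype(float)*1.8,0,255).astype(np.uint8);cv2.imwrite('pics/c6.png',a)
E
```

```text
w5 -1 3 5 x -0.9 7.6 y -35.8 -35.3
w5 -1 8 107 x -7.8 13.7 y -41.8 -19.7
w5 -1 13 283 x -8.4 13.9 y -48.2 -19.0
w5 -1 18 297 x -15.7 14.0 y -48.9 -18.0
w5 -1 23 270 x -14.3 13.9 y -49.0 -18.0
w5 -1 28 300 x -8.5 14.0 y -48.8 -34.9
w5 -1 33 333 x -8.9 14.0 y -48.7 -34.8
w5 -1 38 286 x -7.9 14.0 y -48.4 -34.8
w5 -1 43 338 x 0.6 14.0 y -47.2 -34.6
w5 -1 48 106 x 7.5 14.0 y -58.2 -36.6
w5 -1 53 268 x -9.9 14.0 y -59.9 -32.9
w5 -1 58 276 x -9.9 14.0 y -58.9 -32.3
w5 1 3 1 x 5.2 5.2 y 35.0 35.0
w5 1 8 107 x -8.2 13.8 y 18.1 41.5
w5 1 13 254 x -8.3 13.9 y 18.0 47.1
w5 1 18 255 x -8.3 14.0 y 18.0 48.2
w5 1 23 263 x -8.9 14.0 y 34.2 48.3
w5 1 28 294 x -8.9 14.0 y 34.2 48.6
w5 1 33 335 x -8.8 14.0 y 34.3 48.3
w5 1 38 286 x -7.3 14.0 y 34.3 48.3
w5 1 43 331 x 0.5 14.0 y 34.3 44.3
w5 1 48 97 x 7.5 13.9 y 36.2 58.2
w5 1 53 252 x -9.6 14.0 y 33.5 59.6
w5 1 58 253 x -9.6 14.0 y 32.6 59.4
w6 -1 3 24 x 2.7 12.1 y -27.2 -20.5
w6 -1 8 100 x -9.0 12.8 y -33.2 -18.7
w6 -1 13 199 x -9.4 13.0 y -34.1 -18.1
w6 -1 18 246 x -9.7 12.9 y -34.2 -18.0
w6 -1 23 217 x -9.7 12.9 y -34.2 -20.4
w6 -1 28 238 x -9.8 13.0 y -34.6 -20.4
w6 -1 33 219 x -8.8 13.4 y -34.4 -20.4
w6 -1 38 417 x -9.7 13.2 y -30.0 -20.4
w6 -1 43 195 x -3.1 14.0 y -43.2 -20.7
w6 -1 48 437 x 7.4 14.0 y -52.1 -21.4
w6 -1 53 1002 x -10.8 14.0 y -54.1 -20.1
w6 -1 58 1124 x -11.2 14.0 y -54.7 -19.4
w6 1 3 19 x 2.6 12.0 y 20.3 25.1
w6 1 8 102 x -9.3 12.9 y 20.3 32.8
w6 1 13 188 x -9.8 13.0 y 18.0 33.8
w6 1 18 247 x -9.4 12.8 y 18.1 34.1
w6 1 23 207 x -9.9 12.9 y 20.3 34.2
w6 1 28 238 x -8.9 12.9 y 20.3 34.4
w6 1 33 216 x -10.3 12.8 y 20.2 34.3
w6 1 38 423 x -9.9 13.0 y 20.1 27.1
w6 1 43 181 x 0.1 14.0 y 21.2 41.9
w6 1 48 426 x 7.5 14.0 y 21.6 52.0
w6 1 53 958 x -10.7 14.0 y 19.9 53.9
w6 1 58 1057 x -11.4 14.0 y 19.2 54.3
```

View pics/c6.png

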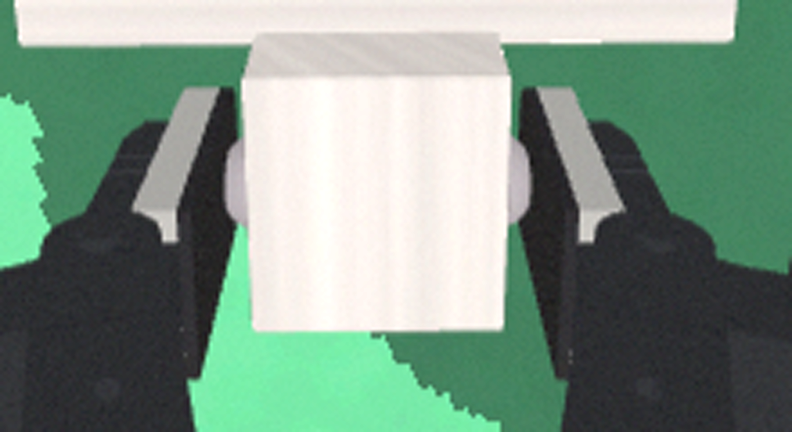

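```bash
cat >> fit.py <<'E'
O=np.array([.5104,.2802,0]); EX=np.array([-.1166,.9932,0]); EY=np.array([-.9932,-.1166,0]); FYAW=6.70
def fx(x,y,z): return O+EX*x+EY*y+np.array([0,0,z])
def infx(p): d=np.array(p)-O; return np.array([d@EX,d@EY,d[2]])
E
python3 - <<'E'
from fit import *
o=observe()
P0=np.array(o['tool_pos']); P1=fx(-.32,0,.0025)
print(P0,P1,infx(P0))
for s,y in zip([.04,.14,.28,.44,.60,.76,.9,1.0],[-19,-16,-12,-8,-4,0,4,6.7]):
    p=P0+(P1-P0)*s; go(p,toolR(y),o)
E
```

```text
[ 0.4501 -0.2326  0.003 ] [ 0.5477 -0.0376  0.0025] [-0.5023  0.1197  0.003 ]
shift cm [0.87 0.1  0.  ] rot [ 0.003 -0.001 -0.02 ] dist 0.87 deg 1.2
shift cm [3.03 0.34 0.01] rot [ 0.003 -0.    -0.073] dist 3.05 deg 4.2
shift cm [6.07 0.68 0.02] rot [ 0.003 -0.    -0.143] dist 6.11 deg 8.2
shift cm [9.53 1.07 0.03] rot [ 0.003 -0.    -0.212] dist 9.59 deg 12.2
shift cm [13.    1.46  0.04] rot [ 0.003 -0.    -0.282] dist 13.08 deg 16.2
shift cm [16.47  1.85  0.05] rot [ 0.003 -0.    -0.352] dist 16.57 deg 20.2
shift cm [19.5   2.19  0.06] rot [ 0.003  0.    -0.422] dist 19.62 deg 24.2
shift cm [21.67  2.44  0.07] rot [ 0.003  0.    -0.469] dist 21.8 deg 26.9
```

apply_moves(
  steps=[
    [[3.5,0.9,0.1,0,0.003,0,-0.02],[3.5,3,0.34,0,0.003,0,-0.073],[3.5,6.1,0.68,0,0.003,0,-0.143],[3.5,9.5,1.07,0.03,0.003,0,-0.212],[3.5,13,1.46,0.04,0.003,0,-0.282],[3.5,16.5,1.85,0.05,0.003,0,-0.352],[3.5,19.5,2.19,0.06,0.003,0,-0.422],[3.5,21.7,2.44,0.07,0.003,0,-0.469]],
  ],
)

```text
time_s: 10.6
tool_pos: [0.5486, -0.0373, 0.0031]
orientation: [[-0.119, 0.993, 0.001], [0.993, 0.119, -0.002], [-0.002, 0.001, -1.0]]
wrist_force: [-2.3, -4.1, 4.0]
width: 0.0409
```

```bash
python3 - <<'E'
from fit import *
c=snap('wrist','w7');o=observe();print(o['tool_pos'],o['wrist_force'],o['width'],infx(o['tool_pos']))
for x in (-.25,-.138): go(fx(x,0,.0025),toolR(FYAW),o)
E
```

```text
[ 0.5502 -0.0336  0.003 ] [ 0.1956 -2.447   4.6081] 0.041236444269045595 [-0.3163 -0.003   0.003 ]
shift cm [ 6.63 -0.24  0.06] rot [ 0.003 -0.001  0.008] dist 6.64 deg 0.5
shift cm [17.83 -0.16  0.06] rot [ 0.003 -0.001  0.008] dist 17.84 deg 0.5
```

View pics/w7.png

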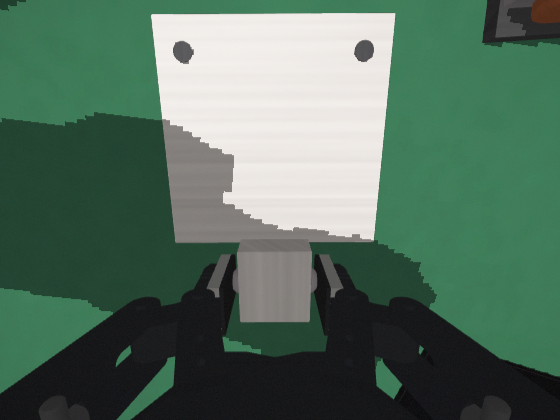

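apply_moves(
  steps=[
    [[3.5,1.5,-0.1,0,0.003,0,0.008],[3.5,4.3,-0.24,0,0.003,0,0.008],[3.5,7.5,-0.24,0.02,0.003,0,0.008],[3.5,10.7,-0.22,0.02,0.003,0,0.008],[3.5,13.7,-0.2,0.02,0.003,0,0.008],[3.5,16,-0.18,0.02,0.003,0,0.008],[3.5,17.4,-0.16,0.02,0.003,0,0.008],[3.5,17.8,-0.16,0.02,0.003,0,0.008]],
  ],
)

```text
time_s: 11.65
tool_pos: [0.5264, 0.143, 0.0031]
orientation: [[-0.117, 0.993, 0.0], [0.993, 0.117, -0.0], [-0.0, 0.0, -1.0]]
wrist_force: [0.6, -3.9, 3.3]
width: 0.041
```

```bash
python3 - <<'E'
from fit import *
c=snap('wrist','w8');o=observe();print(o['tool_pos'],o['wrist_force'],o['width'],infx(o['tool_pos']))
for x in (-.1175,-.114): go(fx(x,0,.003),toolR(FYAW),o)
s=snap('side','s8'); cv2.imwrite('pics/c8.png',cv2.resize(s['img'][130:300,150:330],None,fx=4,fy=3.5,interpolation=cv2.INTER_CUBIC))
E
```

```text
[0.5264 0.1431 0.0031] [-0.3334 -0.343   4.8495] 0.04140863757863021 [-0.1381  0.0001  0.0031]
shift cm [2.05 0.01 0.01] rot [-0. -0. -0.] dist 2.05 deg 0.0
shift cm [2.4  0.01 0.01] rot [-0. -0. -0.] dist 2.4 deg 0.0
```

View pics/w8.png

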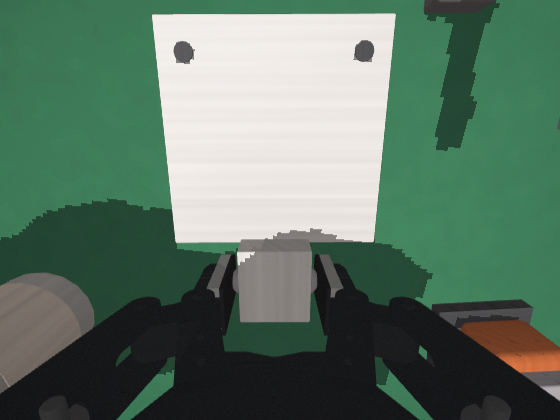

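View pics/c8.png

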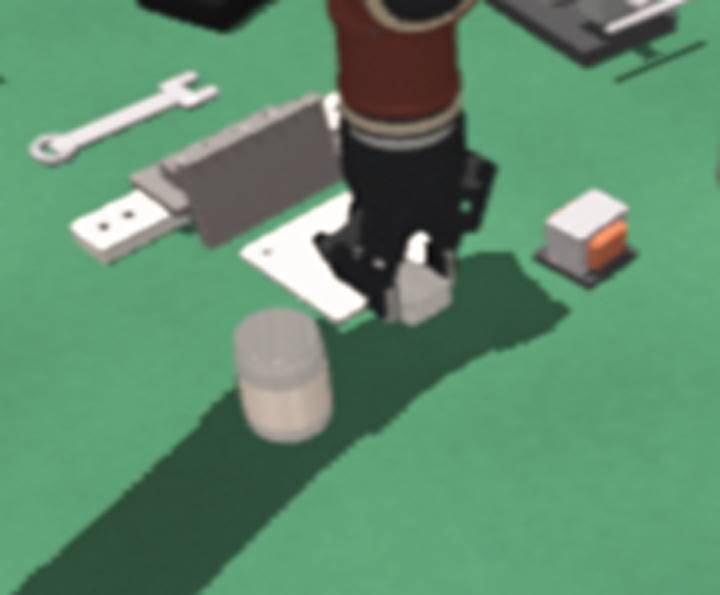

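apply_moves(
  steps=[
    [[3.5,0.4,0,0,0,0,0],[3.5,0.9,0,0,0,0,0],[3.5,1.3,0,0,0,0,0],[3.5,1.6,0,0,0,0,0],[3.5,1.85,0,0,0,0,0],[3.5,2.05,0,0,0,0,0],[3.5,2.25,0,0,0,0,0],[3.5,2.35,0,0,0,0,0]],
  ],
)

```text
time_s: 12.75
tool_pos: [0.524, 0.163, 0.0031]
orientation: [[-0.114, 0.993, 0.0], [0.993, 0.114, -0.003], [-0.003, -0.0, -1.0]]
wrist_force: [1.2, -8.6, 2.2]
width: 0.041
```

```bash
python3 - <<'E'
from fit import *
o=observe();f=o['wrist_force'];print(o['tool_pos'],f,f@EX,f@EY,o['width'],infx(o['tool_pos']))
c=snap('wrist','w9')
E
```

```text
[0.524  0.163  0.0031] [ 1.1916 -8.6089  2.2471] -8.68930636255153 -0.17972668711664003 0.04098400659534843 [-0.118   0.0001  0.0031]
```

View pics/w9.png

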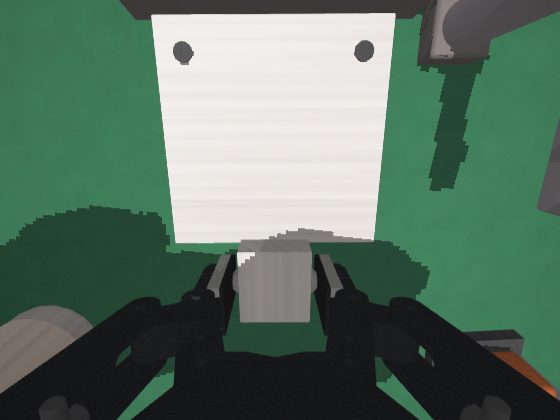

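```bash
cat >> fit.py <<'E'
def stub(a,b=.0015):
    r=np.radians(a);c,s=np.cos(r),np.sin(r);T=np.tan(np.radians(10))
    if a<=90:
        p=min(0,.008*(c*T-s)); v=np.array([-.1175*c+.014*s,.1175*s+.014*c]); f=np.array([p,0])
    else:
        v=np.array([-.1175*c+.006*s,.1175*s+.006*c]); f=np.zeros(2)
    u=v/np.linalg.norm(v); return f+v-u*b
def tip(a,t,o,b=.0015):
    R=toolR(FYAW,-t); x,z=stub(a,b); return go(fx(x,0,z)+R@np.array([-.0005,0,.0109]),R,o)
E
python3 - <<'E'
from fit import *
o=observe();print(infx(o['tool_pos']))
for a in (2,5,9,13,17,21,24,25): tip(a,a,o)
E
```

```text
[-0.118   0.0001  0.0031]
shift cm [ 0.16  0.01 -0.39] rot [-0.    -0.032 -0.002] dist 0.42 deg 1.8
shift cm [ 0.21  0.01 -1.  ] rot [-0.    -0.084 -0.002] dist 1.02 deg 4.8
shift cm [ 0.33  0.01 -1.8 ] rot [-0.    -0.154 -0.002] dist 1.83 deg 8.8
shift cm [ 0.46  0.01 -2.6 ] rot [-0.    -0.224 -0.002] dist 2.64 deg 12.8
shift cm [ 0.63  0.01 -3.38] rot [-0.    -0.293 -0.002] dist 3.44 deg 16.8
shift cm [ 0.86  0.01 -4.14] rot [-0.001 -0.363 -0.002] dist 4.23 deg 20.8
shift cm [ 1.06  0.01 -4.7 ] rot [-0.001 -0.416 -0.002] dist 4.82 deg 23.8
shift cm [ 1.13  0.01 -4.88] rot [-0.001 -0.433 -0.002] dist 5.01 deg 24.8
```

apply_moves(
  steps=[
    [[3.5,0.16,0,-0.39,0,-0.032,-0.002],[3.5,0.21,0,-1.0,0,-0.084,-0.002],[3.5,0.33,0,-1.8,0,-0.154,-0.002],[3.5,0.46,0,-2.6,0,-0.224,-0.002],[3.5,0.63,0,-3.38,0,-0.293,-0.002],[3.5,0.86,0,-4.14,0,-0.363,-0.002],[3.5,1.06,0,-4.7,0,-0.416,-0.002],[3.5,1.13,0,-4.88,0,-0.433,-0.002]],
  ],
  newtons=28,
)

```text
time_s: 13.8
tool_pos: [0.5223, 0.1726, 0.0521]
orientation: [[-0.106, 0.993, 0.048], [0.898, 0.116, -0.425], [-0.428, -0.002, -0.904]]
wrist_force: [2.5, -5.9, 1.3]
width: 0.0412
```

```bash
python3 - <<'E'
from fit import *
o=observe();f=o['wrist_force'];print(o['tool_pos'],f,'fx',f@EX,f@EY,o['width'],infx(o['tool_pos']))
R=o['orientation']; print('stub',infx(o['tool_pos']-R@np.array([-.0005,0,.0109])),stub(25,0),stub(25), 'tilt',np.degrees(np.arccos(-R[2,2])))
c=snap('wrist','w10'); s=snap('side','s10'); cv2.imwrite('pics/c10.png',cv2.resize(s['img'][130:300,150:330],None,fx=4,fy=3.5,interpolation=cv2.INTER_CUBIC))
P=cloud(c); Q=(P-O)@np.stack([EX,EY,[0,0,1]],1)*1000
for v in (20,60,100,150,200,235): print(v,Q[v,200],Q[v,350])
E
```

```text
[0.5223 0.1726 0.0521] [ 2.4626 -5.9191  1.2571] fx -6.165969593641071 -1.7556423987588596 0.041245443023997345 [-0.1082  0.0007  0.0521]
stub [-0.1031  0.0007  0.0618] [-0.1027  0.0623] [-0.1014  0.0616] tilt 25.32264192437615
20 [-1.4368 30.4739  8.424 ] [ -1.5996 -30.5681   7.5681]
60 [-14.884   31.7146  13.8289] [-14.5805 -31.3057  15.2349]
100 [-28.8798  32.6441  21.3398] [-28.8956 -32.5639  21.3612]
150 [-48.1476  34.1792  30.3486] [-48.1997 -34.1388  30.2601]
200 [-69.2359  35.8289  40.3668] [-69.9658 -36.0823  39.4156]
235 [-85.4783  37.1615  47.7606] [-86.1967 -37.3877  46.9963]
```

View pics/w10.png

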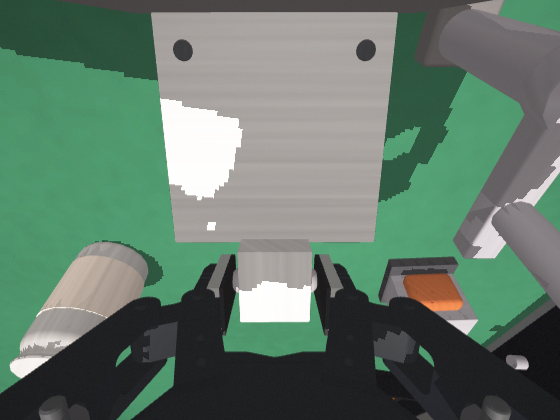

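View pics/c10.png

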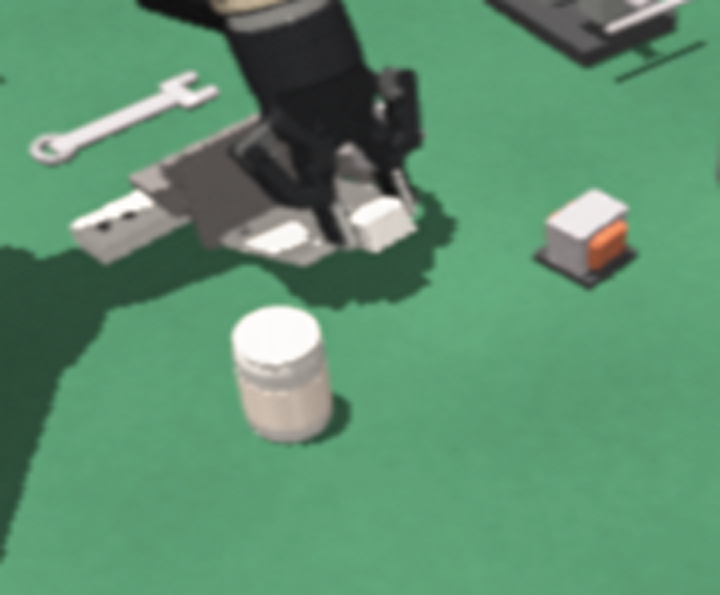

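```bash
python3 - <<'E'
from fit import *
o=observe()
for a in (27,31,36,41,46,51,56,59): tip(a,25,o,.002)
E
```

```text
shift cm [ 0.25  0.07 -0.45] rot [-0.002  0.005  0.   ] dist 0.52 deg 0.3
shift cm [ 0.35  0.07 -1.23] rot [-0.002  0.005  0.   ] dist 1.28 deg 0.3
shift cm [ 0.55  0.06 -2.18] rot [-0.002  0.005  0.   ] dist 2.25 deg 0.3
shift cm [ 0.84  0.06 -3.11] rot [-0.002  0.005  0.   ] dist 3.22 deg 0.3
shift cm [ 1.22  0.06 -4.  ] rot [-0.002  0.005  0.   ] dist 4.18 deg 0.3
shift cm [ 1.67  0.06 -4.86] rot [-0.002  0.005  0.   ] dist 5.14 deg 0.3
shift cm [ 2.21  0.06 -5.67] rot [-0.002  0.005  0.   ] dist 6.08 deg 0.3
shift cm [ 2.57  0.06 -6.13] rot [-0.002  0.005  0.   ] dist 6.64 deg 0.3
```

apply_moves(
  steps=[
    [[3.5,0.25,0.04,-0.45,-0.002,0.005,0],[3.5,0.35,0.06,-1.23,-0.002,0.005,0],[3.5,0.55,0.06,-2.18,-0.002,0.005,0],[3.5,0.84,0.06,-3.11,-0.002,0.005,0],[3.5,1.22,0.06,-4.0,-0.002,0.005,0],[3.5,1.67,0.06,-4.86,-0.002,0.005,0],[3.5,2.21,0.06,-5.67,-0.002,0.005,0],[3.5,2.57,0.06,-6.13,-0.002,0.005,0]],
  ],
)

```text
time_s: 14.9
tool_pos: [0.5163, 0.2236, 0.0958]
orientation: [[-0.109, 0.993, 0.048], [0.9, 0.119, -0.418], [-0.421, -0.002, -0.907]]
wrist_force: [0.5, -0.5, -1.9]
width: 0.0407
```

```bash
cat > chk.py <<'E'
from fit import *
import sys
a=float(sys.argv[1]); n=sys.argv[2]
o=observe();f=o['wrist_force'];print(f,'fx',f@EX,f@EY,o['width'],o['time_s'])
R=o['orientation']; print('stub',infx(o['tool_pos']-R@np.array([-.0005,0,.0109])),stub(a,0),'tilt',np.degrees(np.arccos(-R[2,2])),o['joints'])
c=snap('wrist','w'+n); s=snap('side','s'+n); cv2.imwrite('pics/c'+n+'.png',cv2.resize(s['img'][130:300,150:330],None,fx=4,fy=3.5,interpolation=cv2.INTER_CUBIC))
P=cloud(c); Q=(P-O)@np.stack([EX,EY,[0,0,1]],1)*1000
for v in range(10,250,30): print(v,Q[v,200],Q[v,350])
E
python3 chk.py 59 11
```

```text
[ 0.5485 -0.4932 -1.926 ] fx -0.5538033272723739 -0.48725188726635676 0.04065968915581278 14.9
stub [-0.0518  0.0008  0.1055] [-0.0546  0.1079] tilt 24.904294942372527 [-1.0721  0.8757  0.7574  1.7146 -0.1953  0.8916 -0.2236]
10 [50.9844 35.2033 29.345 ] [ 51.1385 -34.3595  29.8135]
40 [38.6593 37.4307 28.3832] [ 38.9153 -36.5745  29.139 ]
70 [16.9459 46.8842 -1.9494] [ 17.5719 -45.8554  -0.1863]
100 [24.7651 31.3744 71.6709] [ 25.0626 -30.6615  72.1717]
130 [15.0006 31.5768 79.0007] [ 14.7598 -31.2608  78.1943]
160 [-21.6719  45.026   40.807 ] [-21.7071 -44.7519  40.3925]
190 [-32.1537  43.6823  56.7594] [-31.61   -43.2089  57.2001]
220 [-40.4187  41.7987  73.6062] [-40.6953 -41.7135  73.0342]
```

View pics/w11.png

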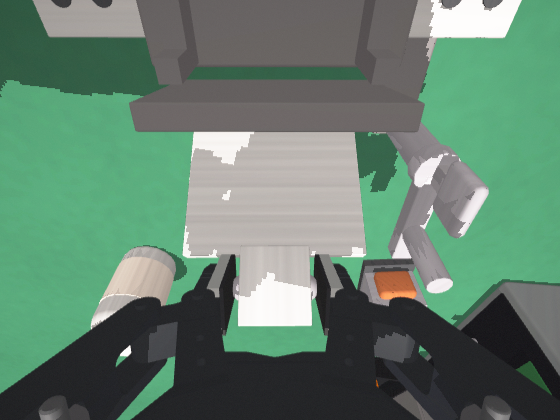

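View pics/c11.png

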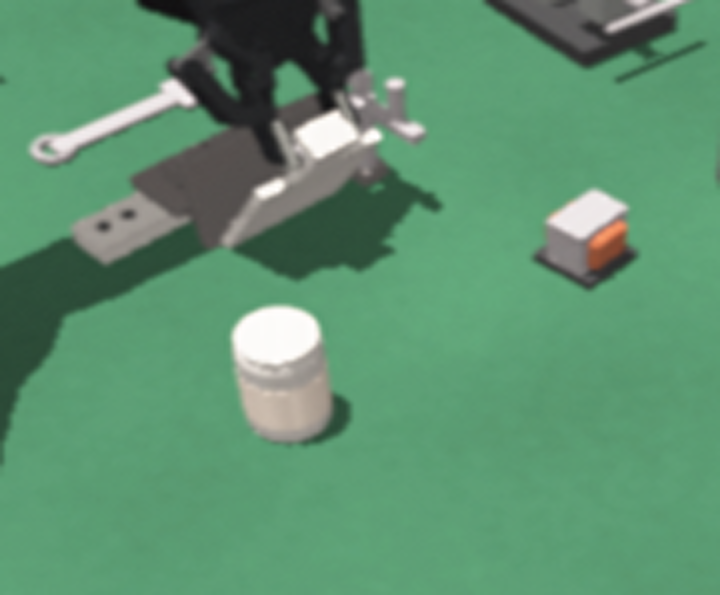

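```bash
cat >> fit.py <<'E'
def tip2(a,t,o,b,off=(.0019,0,.0134)):
    R=toolR(FYAW,-t); x,z=stub(a,b); return go(fx(x,0,z)+R@np.array(off),R,o)
E
python3 - <<'E'
from fit import *
o=observe()
for a in (60,63,67,71,75,79,82,84): tip2(a,25,o,.0008)
E
```

```text
shift cm [0.07 0.05 0.05] rot [-0.    -0.002  0.003] dist 0.1 deg 0.2
shift cm [ 0.46  0.05 -0.38] rot [-0.    -0.002  0.003] dist 0.6 deg 0.2
shift cm [ 1.03  0.05 -0.93] rot [-0.    -0.002  0.003] dist 1.39 deg 0.2
shift cm [ 1.64  0.05 -1.44] rot [-0.    -0.002  0.003] dist 2.18 deg 0.2
shift cm [ 2.29  0.05 -1.9 ] rot [-0.    -0.002  0.003] dist 2.97 deg 0.2
shift cm [ 2.97  0.06 -2.31] rot [-0.    -0.002  0.003] dist 3.77 deg 0.2
shift cm [ 3.51  0.06 -2.59] rot [-0.    -0.002  0.003] dist 4.36 deg 0.2
shift cm [ 3.87  0.06 -2.76] rot [-0.    -0.002  0.003] dist 4.75 deg 0.2
```

apply_moves(
  steps=[
    [[3.5,0.07,0.05,0.05,0,0,0],[3.5,0.46,0.05,-0.38,0,0,0],[3.5,1.03,0.05,-0.93,0,0,0],[3.5,1.64,0.05,-1.44,0,0,0],[3.5,2.29,0.05,-1.9,0,0,0],[3.5,2.97,0.05,-2.31,0,0,0],[3.5,3.51,0.05,-2.59,0,0,0],[3.5,3.87,0.05,-2.76,0,0,0]],
  ],
  newtons=34,
)

```text
time_s: 16.0
tool_pos: [0.5114, 0.2709, 0.1044]
orientation: [[-0.109, 0.993, 0.049], [0.901, 0.12, -0.418], [-0.421, -0.001, -0.907]]
wrist_force: [0.0, -1.5, -2.3]
width: 0.0409
```

```bash
python3 chk.py 84 12
```

```text
[ 0.0282 -1.5148 -2.2661] fx -1.5077739376685049 0.14866279713497288 0.040916945073330616 16.0
stub [-0.0044  0.0001  0.1141] [-0.0062  0.1183] tilt 24.87313698564629 [-1.1232  0.8911  0.7596  1.6356 -0.205   0.9782 -0.2778]
10 [94.2456 42.8361 -1.4736] [ 94.5302 -43.3362  -1.0061]
40 [79.178  45.3304 -1.5795] [ 79.6308 -45.7946  -0.4764]
70 [70.0612 41.0995 28.1976] [ 70.5343 -41.6442  29.0951]
100 [59.4539 39.7153 44.4473] [ 59.9344 -40.3676  45.1307]
130 [44.0313 41.5979 47.8244] [ 44.0593 -42.672   47.325 ]
160 [33.9774 40.2568 63.3779] [ 34.3293 -41.2122  63.5353]
190 [23.1578 39.5837 76.1126] [ 23.8562 -40.4674  76.7056]
220 [-8.2271 46.8325 65.2172] [ -8.5252 -48.388   64.5154]
```

View pics/w12.png

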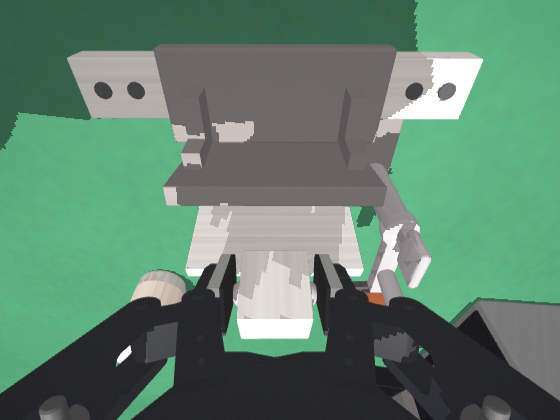

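View pics/c12.png

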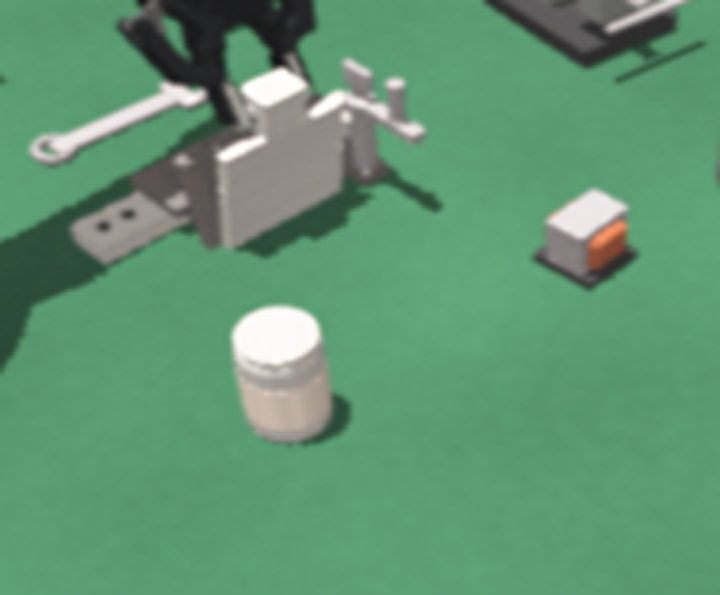

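```bash
python3 - <<'E'
from fit import *
o=observe()
for a in (85,87,90,93,96,99,101,102): tip2(a,25,o,.002)
E
```

```text
shift cm [0.14 0.   0.04] rot [ 0.    -0.003  0.004] dist 0.14 deg 0.3
shift cm [ 0.51  0.   -0.11] rot [ 0.    -0.003  0.004] dist 0.52 deg 0.3
shift cm [ 1.07  0.   -0.31] rot [ 0.    -0.003  0.004] dist 1.12 deg 0.3
shift cm [ 1.65  0.01 -0.52] rot [ 0.    -0.003  0.004] dist 1.74 deg 0.3
shift cm [ 2.23  0.01 -0.7 ] rot [ 0.    -0.003  0.004] dist 2.34 deg 0.3
shift cm [ 2.82  0.01 -0.86] rot [ 0.    -0.003  0.004] dist 2.95 deg 0.3
shift cm [ 3.21  0.01 -0.94] rot [ 0.    -0.003  0.004] dist 3.35 deg 0.3
shift cm [ 3.41  0.01 -0.98] rot [ 0.    -0.003  0.004] dist 3.55 deg 0.3
```

apply_moves(
  steps=[
    [[3.5,0.14,0,0.04,0,0,0],[3.5,0.51,0,-0.11,0,0,0],[3.5,1.07,0,-0.31,0,0,0],[3.5,1.65,0,-0.52,0,0,0],[3.5,2.23,0,-0.7,0,0,0],[3.5,2.82,0,-0.86,0,0,0],[3.5,3.21,0,-0.94,0,0,0],[3.5,3.41,0,-0.98,0,0,0]],
  ],
)

```text
time_s: 17.1
tool_pos: [0.5071, 0.3062, 0.0984]
orientation: [[-0.11, 0.993, 0.049], [0.901, 0.12, -0.417], [-0.42, -0.001, -0.907]]
wrist_force: [0.2, -0.7, -3.1]
width: 0.0405
```

```bash
python3 chk.py 100 13
```

```text
[ 0.2223 -0.7056 -3.1038] fx -0.7267067698925308 -0.13849046524155506 0.04045657603840188 17.1
stub [0.0312 0.0002 0.108 ] [0.0263 0.1147] tilt 24.843750578329658 [-1.1525  0.9203  0.7518  1.578  -0.2209  1.0237 -0.3188]
10 [130.6553  41.4611  -0.1056] [130.7743 -41.9933  -1.4038]
40 [116.0505  43.9556  -0.642 ] [116.1568 -44.5466  -1.5973]
70 [99.4447 46.857  -1.59  ] [ 99.8865 -47.2416  -1.0529]
100 [81.1133 49.7046 -0.7902] [ 81.5937 -50.2566  -0.3625]
130 [73.8691 45.0934 29.3443] [ 73.9299 -45.9348  28.808 ]
160 [61.3578 44.4508 43.3334] [ 62.2559 -44.9416  44.3351]
190 [41.7448 47.0004 46.7729] [ 42.1958 -47.8944  46.9197]
220 [31.7703 45.3027 64.0873] [ 32.215  -46.2713  64.197 ]
```

View pics/w13.png

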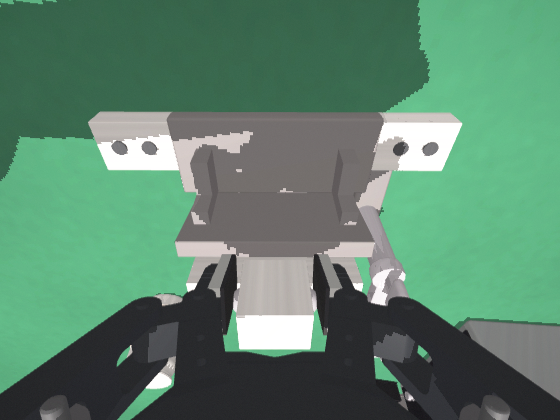

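View pics/c13.png

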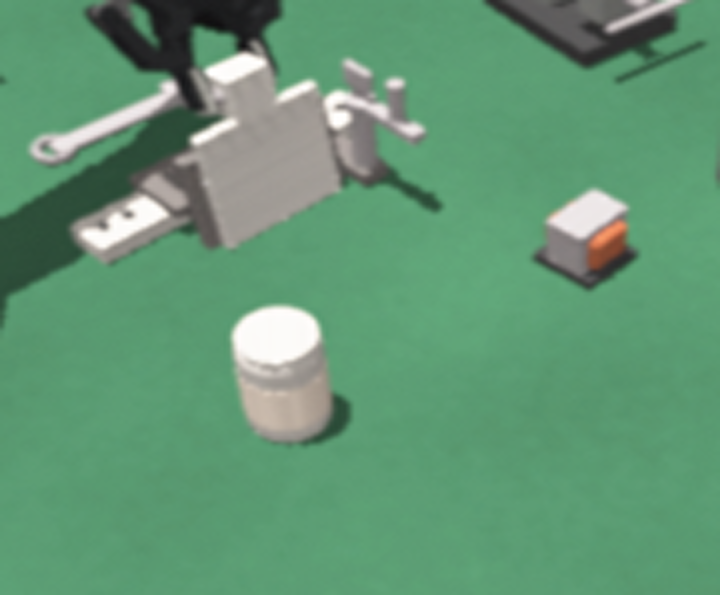

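```bash
cat > pl.py <<'E'
from fit import *
import sys
def plane(n):
    c=load(n); Q=(cloud(c)-O)@np.stack([EX,EY,[0,0,1]],1)*1000
    m=(c['range_z']>0)&(abs(Q[...,1])<44)&(Q[...,2]>10)&(Q[...,2]<80)&(Q[...,0]>-40)&(Q[...,0]<20)&(c['img'].min(-1)>90)
    q=Q[m]; A=np.c_[q[:,2],q[:,1],np.ones(len(q))]; w=np.ones(len(q),bool)
    for i in range(6):
        s=np.linalg.lstsq(A[w],q[w,0],rcond=None)[0]; r=q[:,0]-A@s; w=abs(r)<3
    print('n',w.sum(),'lean deg',np.degrees(np.arctan(s[0])),'yaw deg',np.degrees(np.arctan(s[1])),'x at z=0',s[2],'sd',r[w].std(),'y',np.percentile(q[w,1],[1,99]),'z',np.percentile(q[w,2],[1,99]))
if __name__=='__main__': plane(sys.argv[1])
E
python3 pl.py s13; python3 pl.py s12
```

```text
n 589 lean deg 8.580283583264416 yaw deg 0.06618215746789581 x at z=0 -9.948766785229415 sd 1.282354524197453 y [-43.0856  43.5142] z [10.7846 79.2977]
n 460 lean deg -7.467483987039082 yaw deg -0.039903721163185524 x at z=0 -9.674102322571024 sd 1.0575323455482728 y [-42.7887  43.3046] z [10.7092 79.2423]
```

apply_moves(
  steps=[
    [[3.5,0.15,0,0.02,0,0,0],[3.5,0.3,0,0.05,0,0,0],[3.5,0.45,0,0.06,0,0,0],[3.5,0.6,0,0.06,0,0,0],[3.5,0.6,0,0.06,0,0,0],[3.5,0.6,0,0.06,0,0,0],[3.5,0.6,0,0.06,0,0,0],[3.5,0.6,0,0.06,0,0,0]],
  ],
)

```text
time_s: 18.2
tool_pos: [0.506, 0.3112, 0.0949]
orientation: [[-0.111, 0.993, 0.048], [0.901, 0.121, -0.418], [-0.42, -0.003, -0.907]]
wrist_force: [-0.4, 1.0, -0.2]
width: 0.0351
```

```bash
python3 chk.py 100 14|head -2; python3 pl.py s14
```

```text
[-0.3518  1.0255 -0.2077] fx 1.0595747476101542 0.2298202573642444 0.03507661594676333 18.2
stub [0.0363 0.0007 0.1046] [0.0263 0.1147] tilt 24.85478833194183 [-1.1558  0.9277  0.7487  1.571  -0.2246  1.027  -0.3244]
n 589 lean deg 8.586691315997504 yaw deg -0.4632835263249389 x at z=0 -10.21129133973024 sd 1.326606905351885 y [-43.1558  43.2927] z [11.2233 79.091 ]
```

View pics/w14.png

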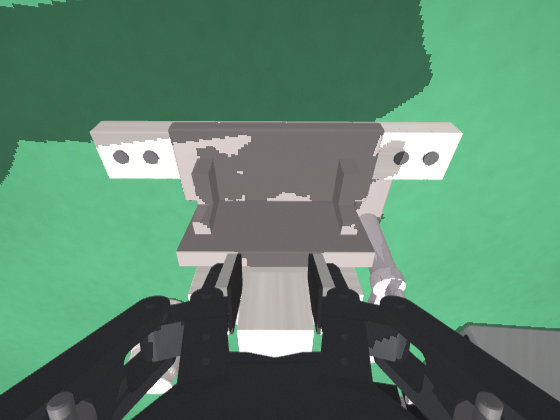

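apply_moves(
  steps=[
    [[4.5,0,0,0,0,0,0],[5.5,0,0,0,0,0,0],[6,0,0,0,0,0,0],[6,0,0,0,0,0,0],[6,0,0,-1,0,0,0],[6,0,0,-3,0,0,0],[6,0,0,-6,0,0,0],[6,0,0,-9,0,0,0]],
  ],
)

```text
time_s: 19.3
tool_pos: [0.5018, 0.3494, 0.1781]
orientation: [[-0.11, 0.993, 0.049], [0.901, 0.121, -0.417], [-0.42, -0.002, -0.907]]
wrist_force: [0.9, 0.8, -1.1]
width: 0.0602
```

```bash
python3 chk.py 100 15|head -2; python3 pl.py s15
```

```text
[ 0.9186  0.7737 -1.1093] fx 0.6613322396229854 -1.0025520365068739 0.06022331217771169 19.3
stub [0.0747 0.0005 0.1878] [0.0263 0.1147] tilt 24.841558560283335 [-1.1988  0.8604  0.787   1.4322 -0.1883  1.2349 -0.3582]
n 586 lean deg 10.435685196014187 yaw deg 0.11530963483744595 x at z=0 -10.475637583250284 sd 1.3423976834071234 y [-42.7426  43.2418] z [10.6975 79.3163]
```

View pics/w15.png

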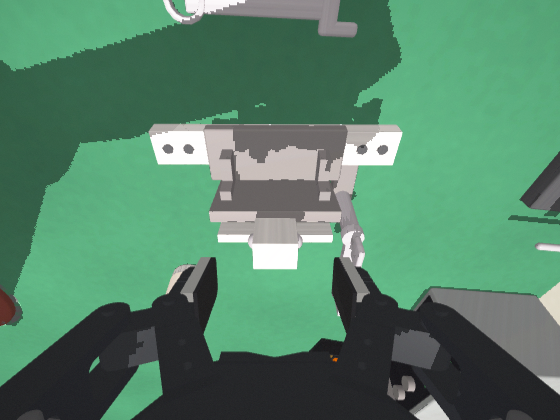

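View pics/c15.png

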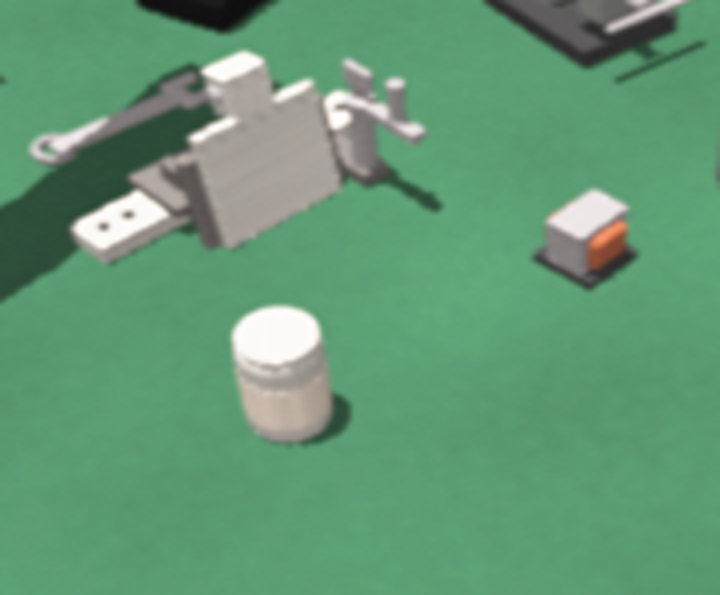

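```bash
cat >> fit.py <<'E'
def pinp(th): return np.array([-.006-.038*np.cos(th),-.075+.038*np.sin(th)])
def push(th,gap,o,z=.086):
    t=np.array([np.sin(th),np.cos(th)]); p=pinp(th)-t*(.020+gap)
    tw=EX*t[0]+EY*t[1]; az=np.degrees(np.arctan2(-tw[1],-tw[0]))
    return go(fx(p[0],p[1],z),toolR(az),o)
E
python3 - <<'E'
from fit import *
s=load('s15'); p=infx(ray(s,[[249.2,153.5]],.115)[0]); print('pin',p, 'th',np.arctan2(p[1]+.075,-(p[0]+.006)))
t=load('top0'); q=infx(ray(t,[[130+167/2.9,160+65/2.9]],.115)[0]); print(q)
P=cloud(t); q=P[(P[...,2]>.1)&(P[...,0]>.55)&(P[...,0]<.63)&(P[...,1]>.2)&(P[...,1]<.33)]; print(np.array([infx(x) for x in q])*1000)
o=observe()
push(-.17,.012,o,.17); push(-.17,.012,o); 
E
```

```text
pin [-0.0475 -0.0776  0.115 ] th -0.061720848840798835
[-0.0457 -0.0745  0.115 ]
[[-44.1029 -81.6411 111.278 ]
 [-39.4065 -79.3849 112.6444]
 [-41.747  -79.1389 112.4743]
 [-44.6564 -78.0415 115.3209]
 [-46.7194 -78.2086 113.6879]
 [-39.6622 -76.2624 115.0305]
 [-42.6022 -75.1276 118.036 ]
 [-43.5623 -76.9119 110.6129]
 [-47.216  -74.7001 117.4739]
 [-49.0264 -75.2433 114.4801]
 [-39.1899 -74.2015 113.6462]
 [-41.8233 -73.5234 115.032 ]
 [-44.5171 -72.7476 116.7728]
 [-46.404  -73.1601 114.2277]
 [-49.0427 -72.4584 115.7036]
 [-49.2355 -75.4697 103.7506]
 [ -2.903  -76.8444 111.1818]
 [ -5.0815 -76.7913 110.3195]
 [ -7.4347 -76.5252 110.2183]
 [ -9.4457 -76.6899 108.573 ]
 [-12.0317 -76.1334 109.5117]
 [-13.8985 -76.4937 107.1594]
 [-16.399  -76.0466 107.7054]
 [-17.5122 -77.4103 101.7341]
 [-39.1634 -71.5012 114.5662]
 [-41.7306 -70.9178 115.6216]
 [-44.2592 -70.3841 116.4984]
 [-46.8653 -69.7305 117.8133]
 [-47.3215 -72.27   107.4898]
 [-48.6137 -73.6171 101.4963]
 [  4.1262 -74.9443 112.3643]
 [  2.7171 -75.7928 108.2554]
 [  0.2759 -75.4245 108.5201]
 [ -2.1211 -75.1081 108.5982]
[... 263 characters left out ...]
9.1866]
 [-44.6344 -70.2461 106.9741]
 [-47.2346 -69.6296 108.1564]
 [  4.7836 -73.0454 110.3722]
 [  2.9821 -73.4251 107.9271]
 [  1.2185 -73.8621 105.2684]
 [ -1.1629 -73.5718 105.2494]
 [ -4.3623 -72.292  108.8329]
 [ -6.5262 -72.2582 107.8829]
 [ -8.5493 -72.403  106.2792]
 [ -9.9534 -73.3267 101.8269]
 [-12.4897 -72.8511 102.4819]
 [-14.7282 -72.7498 101.7681]
 [-16.8834 -72.7593 100.6466]
 [-43.9806 -68.4296 104.5937]
 [  6.6735 -72.5624 103.1735]
 [  4.6277 -72.6675 101.705 ]
 [  1.7543 -71.8062 103.7753]
 [ -0.1473 -72.0882 101.6552]]
shift cm [-9.6  11.07  5.57] rot [-0.031  0.429 -0.161] dist 15.68 deg 26.3
shift cm [-6.1  11.04 13.21] rot [-0.031  0.429 -0.161] dist 18.26 deg 26.3
```

```bash
python3 - <<'E'
from fit import *
o=observe()
push(0,.014,o,.19);push(0,.014,o,.16)
R=o['orientation']; print((R.T@np.array([0,0,1])*100*.02))
E
```

```text
shift cm [-10.97  10.68   4.  ] rot [0.005 0.429 0.006] dist 15.82 deg 24.6
shift cm [-9.73 10.67  6.72] rot [0.005 0.429 0.006] dist 15.92 deg 24.6
[-0.8327  0.0079 -1.8184]
```

apply_moves(
  steps=[
    [[3,-0.8,0,-1.8,0,0,0],[2,-2.5,1.8,-0.8,0,0.07,0],[0.5,-5,4.4,0.6,0,0.18,0],[0,-7.5,7,2,0,0.29,0],[0,-9.5,9.2,3.2,0.005,0.38,0.006],[0,-11,10.7,4,0.005,0.429,0.006],[0,-10.4,10.7,5.3,0.005,0.429,0.006],[0,-9.7,10.7,6.7,0.005,0.429,0.006]],
  ],
)

```text
time_s: 20.4
tool_pos: [0.6227, 0.2512, 0.1584]
orientation: [[-0.119, 0.993, -0.002], [0.993, 0.119, 0.0], [0.001, -0.002, -1.0]]
wrist_force: [-1.2, 0.6, 0.6]
width: -0.0001
```

```bash
python3 - <<'E'
from fit import *
o=observe(); print(infx(o['tool_pos']),o['width'],o['joints'])
push(0,.014,o)
c=snap('wrist','w16'); snap('side','s16')
E
```

```text
[-0.0419 -0.1082  0.1584] -5.965853810735618e-05 [-0.7164  0.7779  0.5706  1.4516 -0.4541  1.0471  0.0716]
shift cm [-0.21  0.09  7.24] rot [-0.002 -0.001  0.002] dist 7.24 deg 0.2
```

View pics/w16.png

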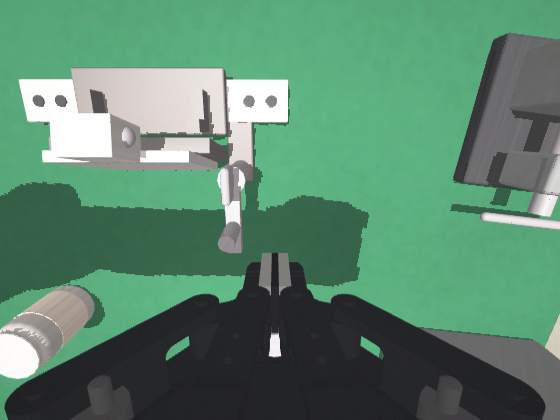

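```bash
python3 - <<'E'
from fit import *
c=load('w16'); print(infx(ray(c,[[229,243]],.115)[0]),infx(ray(c,[[232,180]],.08)[0]))
P=cloud(c); q=P[215:252,215:245].reshape(-1,3); q=np.array([infx(x) for x in q]); q=q[(q[:,2]>.111)&(q[:,2]<.12)]; print(len(q),q.mean(0),q.min(0),q.max(0))
T=(P-observe()['tool_pos'])@observe()['orientation']*1000
m=(abs(T[...,0])<20)&(T[...,2]<3)&(T[...,2]>-45)&(abs(T[...,1])<40)
for z0 in range(-45,3,6):
    k=m&(T[...,2]>=z0)&(T[...,2]<z0+6)
    if k.sum(): print(z0,k.sum(),T[k].min(0)[:2],T[k].max(0)[:2])
E
```

```text
[-0.0431 -0.0778  0.115 ] [-0.0059 -0.0764  0.08  ]
241 [-0.0432 -0.0757  0.1141] [-0.0496 -0.0812  0.1111] [-0.0378 -0.0703  0.1159]
-45 488 [-11.0413 -19.2416] [13.6254 23.6676]
-39 448 [-11.7229 -11.1317] [11.5918 15.5948]
-33 368 [  6.0476 -11.3845] [11.4822 15.7674]
-27 373 [  5.7448 -11.4181] [11.4621 15.8611]
-21 314 [  6.0581 -11.2837] [11.5805 15.8625]
-15 275 [  6.1759 -11.1641] [11.5625 15.8413]
-9 82 [ 5.9748 -9.0643] [11.3424 13.7082]
```

apply_moves(
  steps=[
    [[0,-0.2,0.1,0.8,0,0,0],[0,-0.2,0.1,2.2,0,0,0],[0,-0.2,0.1,3.8,0,0,0],[0,-0.2,0.1,5.3,0,0,0],[0,-0.2,0.1,6.5,0,0,0],[0,-0.2,0.1,7.1,0,0,0],[0,-0.2,0.1,7.2,0,0,0],[0,-0.2,0.1,7.2,0,0,0]],
  ],
)

```text
time_s: 21.5
tool_pos: [0.6219, 0.2504, 0.0848]
orientation: [[-0.121, 0.993, -0.006], [0.993, 0.121, -0.001], [-0.0, -0.006, -1.0]]
wrist_force: [0.7, -0.0, -0.9]
width: -0.0
```

```bash
python3 - <<'E'
from fit import *
o=observe(); print(infx(o['tool_pos']),o['wrist_force'])
for th,g in ((0,.007),(0,0.001),(.06,0),(.16,0),(.28,0),(.40,0),(.52,0),(.62,0)): push(th,g,o)
E
```

```text
[-0.0426 -0.1072  0.0848] [ 0.7381 -0.0353 -0.9043]
shift cm [-0.14 -0.53 -0.12] rot [-0.006  0.     0.004] dist 0.56 deg 0.4
shift cm [-0.14 -1.13 -0.11] rot [-0.006  0.     0.004] dist 1.14 deg 0.4
shift cm [-0.25 -1.46 -0.11] rot [-0.006  0.     0.064] dist 1.48 deg 3.7
shift cm [-0.4  -1.86 -0.11] rot [-0.006  0.001  0.164] dist 1.9 deg 9.4
shift cm [-0.54 -2.36 -0.11] rot [-0.006  0.001  0.284] dist 2.42 deg 16.3
shift cm [-0.61 -2.87 -0.1 ] rot [-0.006  0.001  0.404] dist 2.93 deg 23.2
shift cm [-0.62 -3.38 -0.1 ] rot [-0.006  0.002  0.524] dist 3.44 deg 30.1
shift cm [-0.58 -3.81 -0.1 ] rot [-0.006  0.002  0.624] dist 3.85 deg 35.8
```

apply_moves(
  steps=[
    [[0,-0.14,-0.53,-0.1,0,0,0],[0,-0.14,-1.13,-0.1,0,0,0],[0,-0.25,-1.46,-0.1,-0.006,0,0.064],[0,-0.4,-1.86,-0.1,-0.006,0,0.164],[0,-0.54,-2.36,-0.1,-0.006,0,0.284],[0,-0.61,-2.87,-0.1,-0.006,0,0.404],[0,-0.62,-3.38,-0.1,-0.006,0,0.524],[0,-0.58,-3.81,-0.1,-0.006,0,0.624]],
  ],
)

```text
time_s: 22.5
tool_pos: [0.5853, 0.2396, 0.0865]
orientation: [[0.485, 0.874, 0.002], [0.874, -0.485, -0.002], [-0.001, 0.003, -1.0]]
wrist_force: [1.8, -0.7, -1.2]
width: 0.0004
```

```bash
python3 - <<'E'
from fit import *
o=observe(); print(infx(o['tool_pos']),o['wrist_force'])
for th in (.68,.78,.9,1.02,1.12,1.22,1.32,1.38): push(th,0,o)
c=snap('wrist','w17');s=snap('side','s17'); cv2.imwrite('pics/c17.png',cv2.resize(s['img'][130:300,150:330],None,fx=4,fy=3.5,interpolation=cv2.INTER_CUBIC))
E
```

```text
[-0.0491 -0.0696  0.0865] [ 1.7938 -0.7296 -1.2456]
shift cm [-0.09 -0.3   0.05] rot [0.003 0.001 0.057] dist 0.32 deg 3.2
shift cm [-0.25 -0.7   0.05] rot [0.003 0.001 0.157] dist 0.74 deg 9.0
shift cm [-0.39 -1.19  0.05] rot [0.003 0.    0.277] dist 1.26 deg 15.8
shift cm [-0.47 -1.7   0.05] rot [0.003 0.    0.397] dist 1.77 deg 22.7
shift cm [-0.48 -2.13  0.05] rot [0.003 0.    0.497] dist 2.19 deg 28.5
shift cm [-0.46 -2.56  0.05] rot [ 0.003 -0.     0.597] dist 2.6 deg 34.2
shift cm [-0.39 -2.98  0.05] rot [ 0.003 -0.     0.697] dist 3.01 deg 39.9
shift cm [-0.32 -3.23  0.04] rot [ 0.003 -0.     0.757] dist 3.25 deg 43.3
```

View pics/c17.png

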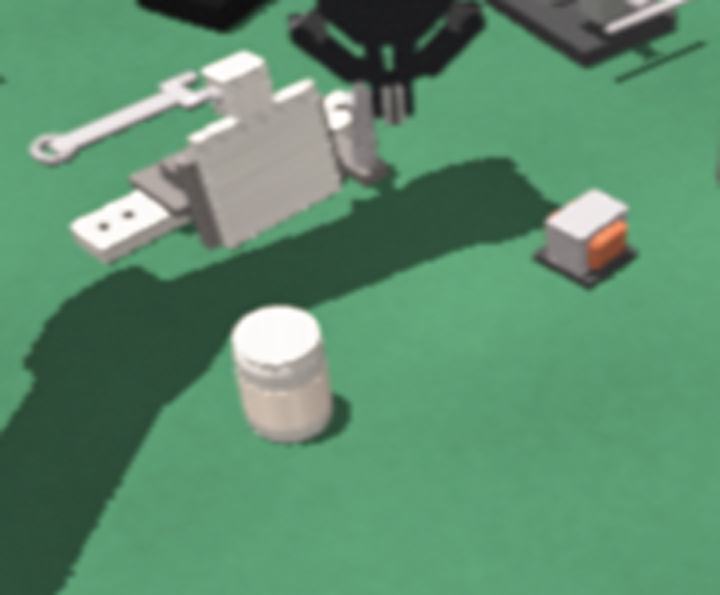

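View pics/w17.png

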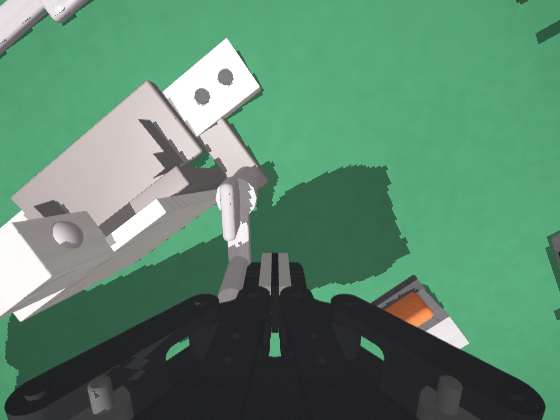

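apply_moves(
  steps=[
    [[0,-0.09,-0.3,0.05,0,0,0.057],[0,-0.25,-0.7,0.05,0,0,0.157],[0,-0.39,-1.19,0.05,0,0,0.277],[0,-0.47,-1.7,0.05,0,0,0.397],[0,-0.48,-2.13,0.05,0,0,0.497],[0,-0.46,-2.56,0.05,0,0,0.597],[0,-0.39,-2.98,0.05,0,0,0.697],[0,-0.32,-3.23,0.05,0,0,0.757]],
  ],
)

```text
time_s: 23.6
tool_pos: [0.5554, 0.2524, 0.0864]
orientation: [[0.952, 0.306, 0.003], [0.306, -0.952, -0.003], [0.002, 0.003, -1.0]]
wrist_force: [0.7, -1.9, 0.6]
width: 0.0001
```

```bash
python3 - <<'E'
from fit import *
o=observe(); print(infx(o['tool_pos']),o['wrist_force'])
for th,g in ((1.44,0),(1.5,0),(1.55,0),(1.57,-.001),(1.57,-.003),(1.57,-.004)): push(th,g,o)
c=snap('wrist','w18');s=snap('side','s18'); cv2.imwrite('pics/c18.png',cv2.resize(s['img'][130:300,150:330],None,fx=4,fy=3.5,interpolation=cv2.INTER_CUBIC))
E
```

```text
[-0.0329 -0.0414  0.0864] [ 0.6914 -1.8902  0.6144]
shift cm [-0.1  -0.23  0.04] rot [ 0.003 -0.002  0.063] dist 0.26 deg 3.6
shift cm [-0.2  -0.47  0.04] rot [ 0.003 -0.002  0.123] dist 0.52 deg 7.1
shift cm [-0.27 -0.68  0.04] rot [ 0.003 -0.002  0.173] dist 0.73 deg 9.9
shift cm [-0.28 -0.86  0.04] rot [ 0.003 -0.002  0.193] dist 0.9 deg 11.1
shift cm [-0.24 -1.05  0.03] rot [ 0.003 -0.002  0.193] dist 1.08 deg 11.1
shift cm [-0.22 -1.15  0.03] rot [ 0.003 -0.002  0.193] dist 1.17 deg 11.1
```

View pics/c18.png

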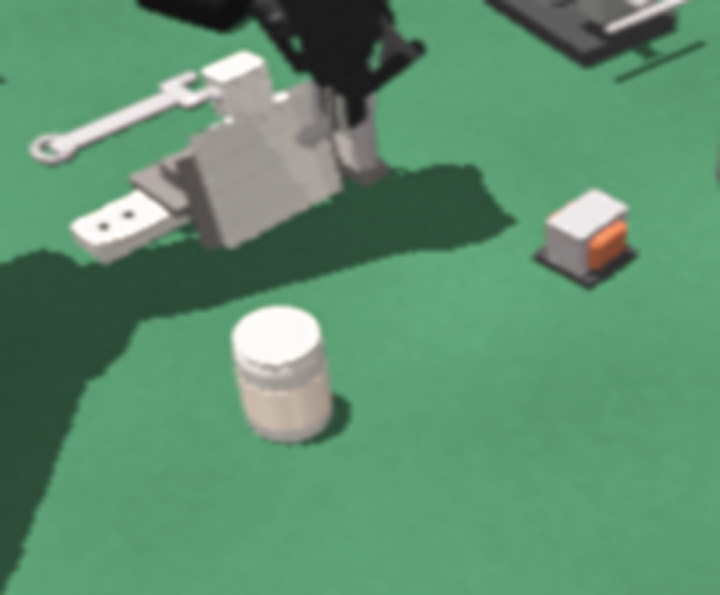

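View pics/w18.png

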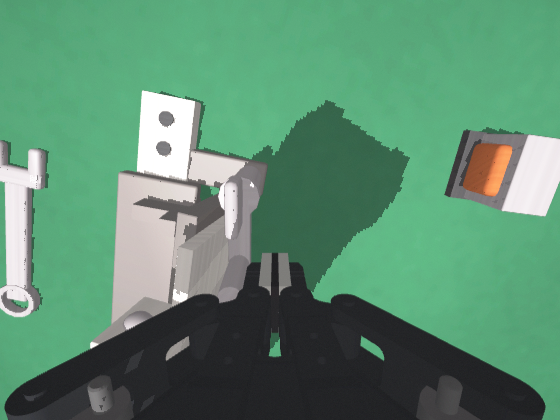

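apply_moves(
  steps=[
    [[0,-0.1,-0.23,0.04,0,0,0.063],[0,-0.2,-0.47,0.04,0,0,0.123],[0,-0.27,-0.68,0.04,0,0,0.173],[0,-0.28,-0.86,0.04,0,0,0.193],[0,-0.25,-1.0,0.04,0,0,0.193],[0,-0.25,-1.1,0.04,0,0,0.193],[0,-0.25,-1.2,0.04,0,0,0.193],[0,-0.25,-1.2,0.04,0,0,0.193]],
  ],
)

```text
time_s: 24.7
tool_pos: [0.5503, 0.2579, 0.0862]
orientation: [[0.993, 0.117, 0.005], [0.117, -0.993, -0.01], [0.003, 0.011, -1.0]]
wrist_force: [1.8, -9.6, 0.6]
width: -0.0001
```

```bash
python3 - <<'E'
from fit import *
o=observe(); f=o['wrist_force'];print(infx(o['tool_pos']),f,f@EX,o['tool_pos'])
c=snap('wrist','w19');s=snap('side','s19'); cv2.imwrite('pics/c19.png',cv2.resize(s['img'][130:300,150:330],None,fx=4,fy=3.5,interpolation=cv2.INTER_CUBIC))
E
```

```text
[-0.0268 -0.037   0.0862] [ 1.7647 -9.6174  0.5853] -9.75772457664555 [0.5503 0.2579 0.0862]
```

View pics/w19.png

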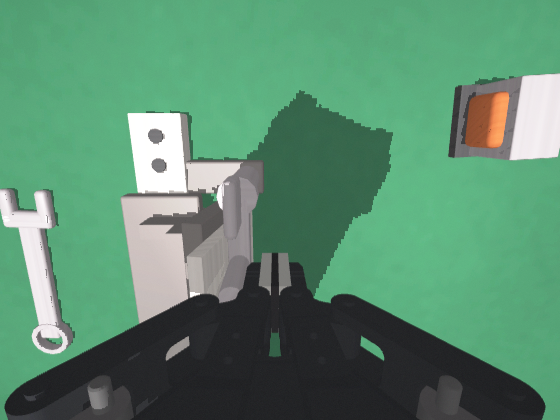

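apply_moves(
  steps=[
    [[0,0,-0.5,0,0,0,0],[0,0,-0.7,0,0,0,0],[0,0,-0.7,0,0,0,0],[0,0,0.5,0,0,0,0],[0,0,1.5,-1,0,0,0],[0,0,3,-4,0,0,0],[0,0,5,-8,0,0,0],[0,0,8,-12,0,0,0]],
  ],
)

```text
time_s: 25.8
tool_pos: [0.5589, 0.1808, 0.2086]
orientation: [[0.993, 0.121, 0.004], [0.121, -0.993, -0.008], [0.003, 0.008, -1.0]]
wrist_force: [0.1, -0.2, 0.1]
width: -0.0003
```

```bash
python3 - <<'E'
from fit import *
o=observe(); print(infx(o['tool_pos']),o['wrist_force'],o['time_s'])
go(fx(-.16,-.03,.24),toolR(FYAW),o)
E
```

```text
[-0.1044 -0.0365  0.2086] [ 0.1225 -0.1918  0.1395] 25.8
shift cm [-0.67  5.58 -3.09] rot [ 0.009  0.004 -1.567] dist 6.42 deg 89.8
```

Turn the wrist so its camera faces the fixture, for a close final check.

apply_moves(
  steps=[
    [[0,0,1,-0.5,0,0,-0.18],[0,0,2,-1,0,0,-0.36],[0,0,3.5,-2,0,0,-0.54],[0,0,5,-3,0,0,-0.72],[0,0,6,-3,0,0,-0.9],[0,0,7,-3,0,0,-1.08],[0,0,8,-3,0,0,-1.26],[0,0,8,-3,0,0,-1.44]],
  ],
)

```text
time_s: 26.8
tool_pos: [0.5683, 0.1006, 0.2404]
orientation: [[0.005, 1.0, 0.005], [1.0, -0.005, -0.007], [-0.007, 0.005, -1.0]]
wrist_force: [0.4, -0.3, -0.8]
width: 0.0004
```

```bash
python3 - <<'E'
from fit import *
c=snap('wrist','w20');s=snap('side','s20');t=snap('top','t20'); cv2.imwrite('pics/c20.png',cv2.resize(s['img'][130:300,150:330],None,fx=4,fy=3.5,interpolation=cv2.INTER_CUBIC))
Q=cloud(c).reshape(-1,3); Q=np.array([(Q-O)@EX,(Q-O)@EY,Q[:,2]]).T; q=Q[(Q[:,2]>.111)&(Q[:,2]<.12)&(Q[:,1]<-.026)&(Q[:,1]>-.06)]; print('pin',len(q),q.mean(0),q.min(0),q.max(0))
q=Q[(abs(Q[:,2]-.079)<.002)&(Q[:,0]<.002)&(Q[:,0]>-.02)&(Q[:,1]<-.012)&(Q[:,1]>-.09)];print('arm',len(q),q.min(0),q.max(0))
E
python3 pl.py s20; python3 pl.py w20
```

```text
n 561 lean deg 10.393940433807881 yaw deg 0.02445427485539259 x at z=0 -10.333387916227924 sd 1.3727632796144067 y [-42.4637  43.125 ] z [10.624  78.9673]
n 2684 lean deg 10.279940292598443 yaw deg -0.003956091043382125 x at z=0 -8.441457318170082 sd 0.4235991367712844 y [-41.9626  43.2091] z [10.8181 77.8454]<stdin>:3: RuntimeWarning: Mean of empty slice.
  ret = um.true_divide(
Traceback (most recent call last):
ValueError: zero-size array to reduction operation minimum which has no identity
```

View pics/w20.png

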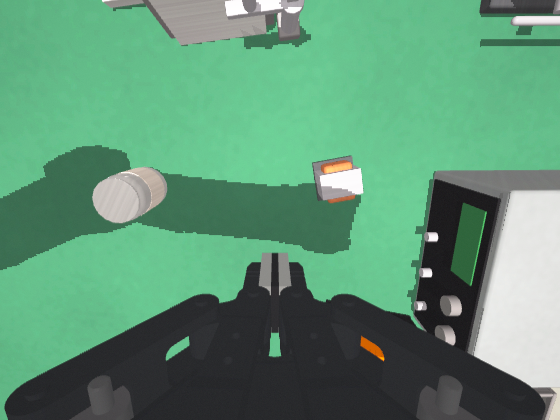

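View pics/c20.png

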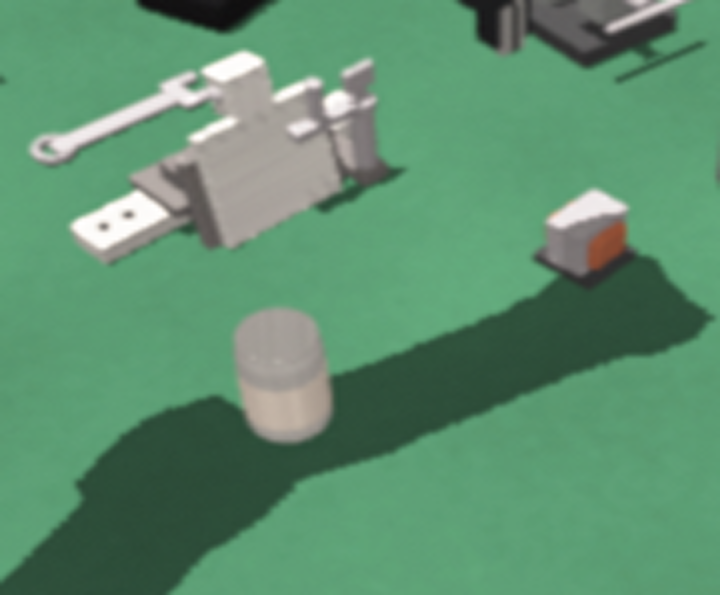

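View pics/t20.png

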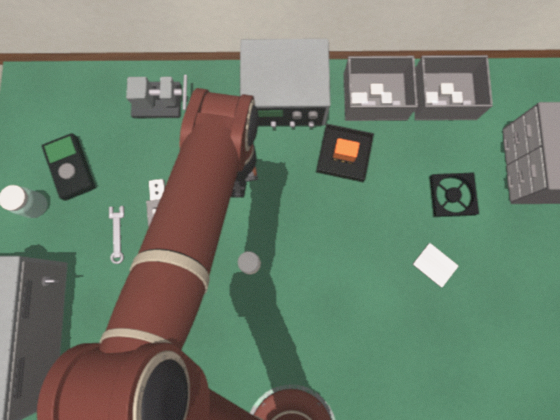

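```bash
python3 - <<'E'
from fit import *
for n in ('s20','w20'):
    c=load(n);Q=cloud(c).reshape(-1,3); Q=np.array([(Q-O)@EX,(Q-O)@EY,Q[:,2]]).T*1000
    for nm,m in (('arm',(Q[:,2]>66)&(Q[:,2]<84)&(Q[:,0]<1)&(Q[:,0]>-22)&(Q[:,1]<-15)&(Q[:,1]>-66)),('pin',(Q[:,2]>90)&(Q[:,2]<118)&(Q[:,0]<4)&(Q[:,1]<-25)&(Q[:,1]>-60)),('key',(Q[:,2]>90)&(Q[:,2]<113)&(Q[:,0]<10)&(Q[:,0]>-25)&(Q[:,1]<-60)&(Q[:,1]>-90))):
        q=Q[m]
        if len(q)>4: print(n,nm,len(q),q.mean(0),np.polyfit(q[:,1],q[:,0],1))
s=load('s20'); print(np.round(proj(s,[fx(-.006,-.037,.115),fx(-.012,-.015,.08),fx(-.012,-.015,.07)]),1), 'seen arm end', 150+288/4,130+128/3.5)
E
```

```text
s20 arm 95 [-10.8553 -38.8333  77.2977] [ 0.0283 -9.7572]
s20 pin 43 [-10.7429 -35.6889 104.9857] [0.4268 4.4877]
s20 key 56 [-10.0569 -75.175  101.4214] [ -0.0121 -10.9639]
w20 arm 788 [ -8.6211 -39.2422  78.2471] [ 0.0505 -6.6379]
w20 pin 90 [-10.9802 -37.3889  97.3053] [  0.0191 -10.2677]
[[227.1 153.1]
 [223.3 168.3]
 [223.6 171.2]] seen arm end 222.0 166.57142857142856
```

```bash
python3 - <<'E'
from fit import *
c=load('t20'); P=cloud(c); q=P[(P[...,2]>.075)&(P[...,2]<.1)&(P[...,0]>.36)&(P[...,0]<.44)&(P[...,1]>.06)&(P[...,1]<.14)]; print('can',q.mean(0))
w=load('w20'); Q=cloud(w); q=Q[(Q[...,2]>.04)&(Q[...,2]<.052)&(Q[...,0]>.6)&(Q[...,0]<.7)&(Q[...,1]>.07)&(Q[...,1]<.16)]; print('trafo',q.mean(0),q.min(0),q.max(0))
print(finish_job())
E
```

```text
can [0.4032 0.1022 0.0839]
trafo [0.6463 0.1122 0.047 ] [0.6211 0.091  0.04  ] [0.6733 0.1324 0.0495]
the job is handed in; nothing more can be done
None
```

The relay is in the tray, the plate is leaning flat against the middle of the fence, and the cam arm is swung fully across its front. I handed the job in after about 27 s of the 72 s limit.

**What I did**
- I put the orange relay into the black tray.
- I slid the plate tab trailing by its stubs until the foot edge met the fence, felt as about 9 N of contact.
- I tipped the plate up on that edge, let go, and pushed the cam arm round by its pin until it stopped against a steady 10 N. The fingers then backed away clear.

**Last checks**
- **Plate:** it leans 10.3°, against the fence's 10°. Its front face is within about 0.3 mm of flush in the wrist camera. The side camera reads about 2 mm further out, which matches the offset it showed on the bare fence.
- **Cam:** the arm lies along the fence, within measurement noise of its stop.
- **Bystanders:** the can and transformer measured within about 1 mm of where they started. The blank, shroud and wrench look unmoved in the final pictures.

**What did not go to plan**
- The stubs slid about 3 mm in the pads partway through the tip, and slipped out just as the plate reached the fence. The plate stayed upright.
- With the tab trailing, it is the plate's top face that rests on the fence, not the underside as the scene notes say. For the last 10° the plate stands on the top-face side of its straight edge. That follows from the geometry of tipping it this way.

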